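Make up the mounting kit and the sectioning kit in their outlined trays

TASK

Make up the two kits beside the microtome from the five things on the right of the bench. The white tray with three grey outlines gets the mounting kit: the white slide carton, the dropper bottle and the black loupe; the white tray with two outlines gets the sectioning kit: the long blue blade dispenser and the light blue wax-block cassette, the one nearest the robot. Set each thing squarely on the outline of its own shape, the right way up, let go of everything, and never let the bottle fall over.

Things in the scene. Friction and masses are not known exactly. Their poses are not given: they have to be found in the camera images.
- three_place_tray: white tray fixed to the bench, 140 (its x) by 160 mm (its y), rim 8 high, floor 4 thick; origin: centre of its underside, z up. Flat grey outlines on its floor, centres in tray axes: rectangle 88x36 along tray x at x 0, y -42 mm, for the carton; 42 mm circle at x +38, y +40 for the bottle; 50 mm circle at x -34, y +40 for the loupe.
- two_place_tray: white tray fixed to the bench, 140 (its x) by 160 mm (its y), rim 8 high, floor 4 thick; origin: centre of its underside, z up. Flat grey outlines on its floor, centres in tray axes: rectangle 116x32 along tray x at x 0, y -38 mm, for the blade dispenser; rectangle 52x34, long side along tray x, at x 0, y +40, for the cassette.
- slide_carton: white closed carton of glass slides with a blue band, 30 mm (x) by 82 mm (y, its length) by 30 mm high; origin: centre of its underside, z up. Either end may lead. On the way to the trays stands the fixed microtome, from world x = 0.445 m on: 200 mm high, its knife 275 mm, its rear levers 400 mm.
- dropper_bottle: round white dropper bottle with a white pointed cap, 36 mm across, 98 mm high, the straight body up to about 60 mm; stands upright; origin: centre of its underside, z up. Its turn does not matter.
- eye_loupe: round black loupe standing on its skirt, 44 mm across, 40 mm high, a little waisted; origin: centre of its underside, z up. Its turn does not matter.
- blade_box: long flat blue blade dispenser, 26 mm (x) by 110 mm (y, its length) by 14 to 16 mm high; origin: centre of its underside, z up. Either end may lead.
- wax_cassette: light blue tissue cassette with a cream wax block on it, 28 mm (x) by 46 mm (y, its length); the base is 6 mm high, the block 24 mm wide and 13 mm to the top; 12 g; origin: centre of its underside, z up. Either end may lead. The other cassettes, further back, are not part of the job.

How it is judged:
At the end, for the whole second after the job is handed in: Carton, bottle and loupe in the three-outline tray, blade dispenser and cassette in the two-outline tray, each within 11 mm of its outline's centre along both tray axes, flat on the floor (tilt under 0.1 rad), oblong things along the tray's x within 0.2 rad, released, at rest (x of slide_carton in the frame of three_place_tray between -0.011 and 0.011 m and y of slide_carton in the frame of three_place_tray between -0.053 and -0.031 m and z of slide_carton in the frame of three_place_tray between 0.001 and 0.007 m and angle between each of slide_carton, dropper_bottle, eye_loupe, blade_box, wax_cassette's own z axis and vertical below 0.1 rad and linear speed of each of slide_carton, dropper_bottle, eye_loupe, blade_box, wax_cassette below 0.02 m/s and angle between the y axis of slide_carton and the x axis of three_place_tray, either way round below 0.2 rad and x of dropper_bottle in the frame of three_place_tray between 0.027 and 0.049 m and y of dropper_bottle in the frame of three_place_tray between 0.029 and 0.051 m and z of dropper_bottle in the frame of three_place_tray between 0.001 and 0.007 m and x of eye_loupe in the frame of three_place_tray between -0.045 and -0.023 m and y of eye_loupe in the frame of three_place_tray between 0.029 and 0.051 m and z of eye_loupe in the frame of three_place_tray between 0.001 and 0.007 m and x of blade_box in the frame of two_place_tray between -0.011 and 0.011 m and y of blade_box in the frame of two_place_tray between -0.049 and -0.027 m and z of blade_box in the frame of two_place_tray between 0.001 and 0.007 m and angle between the y axis of each of blade_box, wax_cassette and the x axis of two_place_tray, either way round below 0.2 rad and x of wax_cassette in the frame of two_place_tray between -0.011 and 0.011 m and y of wax_cassette in the frame of two_place_tray between 0.029 and 0.051 m and z of wax_cassette in the frame of two_place_tray between 0.001 and 0.007 m); the robot touches nothing.
It fails at once if the dropper bottle is tipped over (angle between dropper_bottle's own z axis and vertical above 0.7 rad).
It also fails if it takes over 150 s, if anything falls off the work surface, if the arm or the gripper's body presses on something with over 40 N, if the wrist force passes 120 N, or if a joint passes its speed limit or range.

ROBOT

A 6-joint arm with a two-finger parallel gripper is mounted at the origin on a cart in front of the work surface, level with it; the furniture and walls round the work are solid. World frame = base frame: x ahead of the robot, y to its left, z up, the work surface at z = 0. Lengths are in m, angles in rad, forces in N, time in s.
With the tool pointing down it reaches from about 0.4 to 0.825 m from the base axis. Payload 7 kg.
Tool frame: the origin (TCP) lies at the very end of the fingers, on their centre line; the grasp point (between the pads) lies arm.grip_point_offset behind it (arm.grip_point_offset is the distance from the TCP to the grasp point, in m); z points along the fingers, y is the line along which they close (so a half turn about z gives the same grasp; the last joint's range is limited). The gripper opens to 88 mm and grips with 3 to 60 N. Pads are 19 mm wide; open, the fingers measure 130 mm over their backs; the gripper's body (78 mm by 193 mm) begins 47 mm behind the grasp point.
Start: joints at [1.398, 0.359, 0.012, 0, -1.224, -0.288], TCP at [0.3, 0.605, 0.227] pointing down, gripper open.
Joint ranges: [-3.07, 3.07], [-1.43, 2.12], [-1.02, 1.25], [-3.03, 1.67], [-3.05, -0], [-3.03, 3.03]. Speed limits (rad/s): [2.39, 2.39, 3.01, 3.14, 3.14, 3.14].

INTERFACE

Orientations are given as [roll, pitch, yaw] about the fixed x, y, z axes, in that order (R = Rz(yaw) Ry(pitch) Rx(roll)).
In Python, from station import arm gives the robot as it stands.
- The arm moves only by the shell command python3 -m crank 'ROWS' [OPENING] [FORCE]. ROWS is JSON, a list of rows, each an object of numbers: "dx", "dy", "dz": the shift along the tool's x, y, z in cm; "wx", "wy", "wz": the turn, a rotation vector about the tool's x, y, z in degrees. A call has exactly 10 rows; each row is the pose to reach, as a shift and turn from the pose commanded when the call began, along the tool's axes at that moment; what a row does not reach only later rows make up. A row lasts 1/8 s, in which the tool goes at most 62.5 mm and 10.7 degrees, less where a joint would pass 70% of its speed; a pose out of reach is approached as far as the arm can. A call with a gripper value outside its range is refused whole. OPENING is the finger opening in cm, from 0 to 8.76, set as the call begins (- or left out, the last holds). The fingers move at their own pace and stop on an object; FORCE is the grip in N (left out, the last holds). Time passes only in rows, so rows that repeat a pose let the fingers close, or fill a call up. It gives the time, the measured TCP pose, the force, the opening and the grip force at its end, in the units of the state.
- arm.get_state(): the state, without advancing time (a new reading comes with each control period).
- arm.grab_frame(name): name is "scene" or "top" or "wrist"; returns the picture (384x512x3 uint8, red, green, blue); there is no depth.
- arm.calibration(name): a dict with "fx", "fy", "cx", "cy" (pixels), "dist_coeffs" ([k1, k2, p1, p2, k3] as OpenCV has them; the pictures are not rectified), "world_from_camera" (4x4, takes a point from camera to world coordinates). Camera axes: x right, y down, z forward; pixel columns grow to the right and rows downward; lengths in m; the calibration is good to about 2 mm. A picture is of the moment at which its call begins: read the wrist's pose just before it. calibration takes no time and is no camera call; for the wrist camera it gives the pose at the moment of the call.
- arm.job_done(): hands the job in; it is judged then, once.
Trained networks look in the newest picture that a camera, given by its name, has taken for a name from the list of things; names that differ only in an ending like _2 or _b are one class to them, and where a whole thing is asked for, a point or a joint stands for the part that bears it (a point fixed in the world has none). Each returns a list of dicts, best first, with "confidence" (0 to 1); they miss things now and then, are a little off and sometimes report something else, mostly with a low value. They report only what shows in the picture. A call takes as long as a camera call.
- arm.find_in(camera, query): "centre" ([x, y, z] in m, in world coordinates, good to about 4 mm: the middle of the surface that is visible of it).
- arm.masks_of(camera, query): "pixels" (384x512 bool, what is visible of it).
- arm.mark_of(camera, query): "centre" ([x, y, z] in m, in world coordinates, good to about 4 mm: a listed point, or the origin of a listed thing).
The state is a dict: "t": time; "q": joint angles; "qd": joint speeds; "joint_efforts": joint torques, N m; "eef_pos": TCP position; "ee_rot": TCP orientation; "force": force on the tool from outside, world axes, zero at the start; "moment": the same for the moment, N m; "width": finger opening in m; "gripper_force": force on a finger pad.
Only numpy, scipy, OpenCV 4.12 (cv2) and the standard library are available. Lean on these libraries where they do the work, as an engineer would, in place of code of your own. Each camera call takes 0.05 s, during which the arm holds its last target. There are 200 camera calls.

## Working session

There is one attempt and no reset: what is moved stays moved. The work goes in short steps, Python scripts to look and compute and a shell command to move; the robot and the scene stay as the last step left them, time stands still between calls to the robot, and variables do not carry over. Pictures are saved under pics/ and viewed, at most 14 in all, crops included, and the job is handed in when it is done.

```bash
ls; mkdir -p pics; python3 - <<'E'
from station import arm
import cv2,numpy as np
print(arm.grip_point_offset)
for c in ["scene","top"]:
    im=arm.grab_frame(c); cv2.imwrite(f"pics/{c}0.png",cv2.cvtColor(im,cv2.COLOR_RGB2BGR))
    for n in ["three_place_tray","two_place_tray","slide_carton","dropper_bottle","eye_loupe","blade_box","wax_cassette"]:
        for f in (arm.mark_of,arm.find_in):
            print(c,n,f.__name__,[(np.round(d["centre"],3).tolist(),round(d["confidence"],2)) for d in f(c,n)][:4])
s=arm.get_state(); print(s)
E
```

```text
pics
0.0188
scene three_place_tray call [([0.472, 0.362, -0.001], 0.88), ([0.62, -0.338, -0.0], 0.18)]
scene three_place_tray call [([0.469, 0.357, 0.004], 0.9)]
scene two_place_tray call [([0.477, 0.162, -0.001], 0.89)]
scene two_place_tray call [([0.47, 0.166, 0.002], 0.56)]
scene slide_carton call [([0.622, -0.336, 0.0], 0.82)]
scene slide_carton call [([0.609, -0.338, 0.029], 0.67)]
scene dropper_bottle call [([0.44, -0.4, 0.003], 0.64)]
scene dropper_bottle call [([0.429, -0.404, 0.047], 0.76)]
scene eye_loupe call [([0.53, -0.284, -0.002], 0.48)]
scene eye_loupe call [([0.518, -0.288, 0.036], 0.57)]
scene blade_box call [([0.537, -0.423, 0.0], 0.73)]
scene blade_box call [([0.533, -0.424, 0.015], 0.62)]
scene wax_cassette call [([0.429, -0.271, -0.002], 0.58)]
scene wax_cassette call [([0.428, -0.269, 0.007], 0.51), ([0.431, -0.4, 0.045], 0.35)]
top three_place_tray call [([0.477, 0.364, 0.0], 0.77)]
top three_place_tray call [([0.473, 0.359, 0.006], 0.67), ([0.519, -0.279, 0.04], 0.42)]
top two_place_tray call [([0.478, 0.169, -0.004], 0.68)]
top two_place_tray call [([0.476, 
[... 549 characters left out ...]
12], 0.7), ([0.619, -0.335, 0.026], 0.4)]
{'t': 1.5, 'q': array([ 1.39810329e+00,  3.58593040e-01,  1.19065550e-02,  1.69315797e-05,
       -1.22407355e+00, -2.88125160e-01]), 'qd': array([ 0.00110446, -0.00065591, -0.00053782,  0.00047573, -0.00037649,
       -0.00080418]), 'joint_efforts': array([ 4.06521649e-04, -5.82381177e+01,  2.93298411e+01,  7.00233176e+00,
        1.24070118e-02, -3.11668259e-05]), 'eef_pos': array([0.30015977, 0.60458274, 0.22657166]), 'ee_rot': array([-3.14155333e+00, -4.95451138e-06, -4.60812448e-01]), 'force': array([0.41050676, 0.88194373, 0.56391674]), 'moment': array([-0.02738378, -0.01617964, -0.04430463]), 'gripper_force': 0.0, 'width': 0.08783231129769235}
```

View pics/scene0.png

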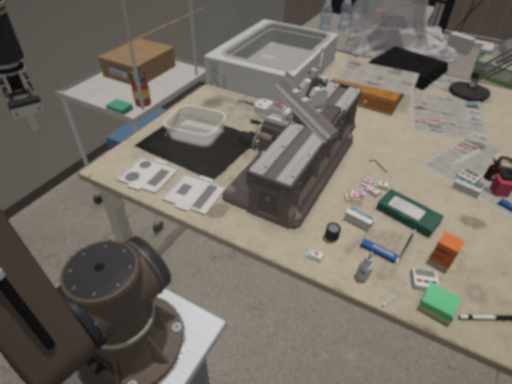

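View pics/top0.png

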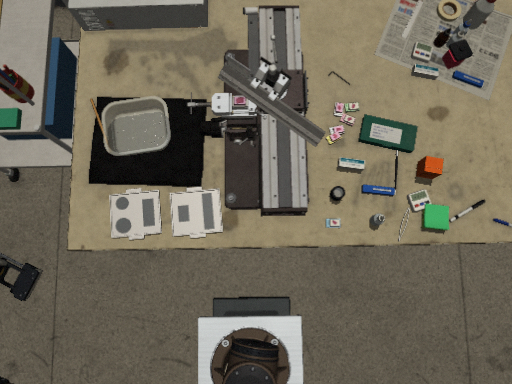

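```bash
cat > h.py <<'E'
from station import arm
import cv2,numpy as np
def masks(cam,n):
    r=arm.masks_of(cam,n); return r[0]["pixels"],r[0]["confidence"]
def back(cam,uv,z,cal=None):
    c=cal or arm.calibration(cam)
    K=np.array([[c["fx"],0,c["cx"]],[0,c["fy"],c["cy"]],[0,0,1]])
    p=cv2.undistortPoints(np.asarray(uv,float).reshape(-1,1,2),K,np.array(c["dist_coeffs"]))[:,0]
    T=np.array(c["world_from_camera"]); d=np.c_[p,np.ones(len(p))]@T[:3,:3].T
    return T[:3,3]+d*((z-T[2,3])/d[:,2])[:,None]
def rect(cam,n,z):
    m,cf=masks(cam,n)
    ys,xs=np.nonzero(m); P=back(cam,np.c_[xs,ys],z)[:,:2]
    (c,s,a)=cv2.minAreaRect((P*1000).astype(np.float32))
    if s[0]<s[1]: a+=90
    return np.round(c,1),np.round(sorted(s)[::-1],1),round((a+90)%180-90,1),round(cf,2)
E
python3 - <<'E'
from h import *
arm.grab_frame("top"); print(arm.calibration("top")["world_from_camera"][:3])
for n,z in [("three_place_tray",.008),("two_place_tray",.008),("slide_carton",.03),("dropper_bottle",.06),("eye_loupe",.04),("blade_box",.015),("wax_cassette",.006)]:
    print(n,*rect("top",n,z))
E
```

```text
[[-0.01885458 -0.98456476  0.17400211  0.28397711]
 [-0.99982117  0.01831212 -0.00472257 -0.01733426]
 [ 0.00146333 -0.17406004 -0.98473396  1.40531812]]
three_place_tray [473.9 359.7] [163.3 162.3] 4.6 0.72
two_place_tray [474.8 164.3] [165.1 161.8] -85.0 0.95
slide_carton [ 616.9 -329.5] [87.4 38.7] 80.7 0.75
dropper_bottle [ 433.6 -394.8] [43.8 33.8] 88.8 0.56
eye_loupe [ 520.7 -282.2] [47.8 39.6] -46.8 0.64
blade_box [ 533.3 -416.8] [110.   27.1] 82.5 0.87Traceback (most recent call last):
  File "<stdin>", line 4, in <module>
  File "h.py", line 12, in rect
    m,cf=masks(cam,n)
         ~~~~~^^^^^^^
  File "h.py", line 4, in masks
    r=arm.masks_of(cam,n); return r[0]["pixels"],r[0]["confidence"]
                                  ~^^^
IndexError: list index out of range
```

The scene picture shows the trays at (147,175) and (193,193), the microtome at about (300,150), and the five things at (360,217), (332,232), (380,250), (365,268) and (315,255). In the top picture the three-outline tray is at (135,215) with its rectangle to the right (world −y), and the two-outline tray is at (195,212). I'll move over the trays to get a closer wrist view.

```bash
cat >> h.py <<'E'
from scipy.spatial.transform import Rotation as R
def delta(x,y,z,yawdeg):
    "shift (cm) and wz (deg) from the present pose to a tool-down pose"
    s=arm.get_state(); r=R.from_euler("xyz",s["ee_rot"])
    d=r.inv().apply(np.array([x,y,z])-s["eef_pos"])*100
    w=(r.inv()*R.from_euler("xyz",[np.pi,0,np.radians(yawdeg)])).as_rotvec(degrees=True)
    print("shift cm",np.round(d,2),"turn deg",np.round(w,1),"t",round(s["t"],1))
def shot(cam,name):
    cal=arm.calibration(cam); im=arm.grab_frame(cam)
    cv2.imwrite(f"pics/{name}.png",cv2.cvtColor(im,cv2.COLOR_RGB2BGR)); return im,cal
E
python3 -m crank '[{"dx":4,"dy":4,"dz":-1.5,"wz":-4},{"dx":8,"dy":8,"dz":-3,"wz":-8},{"dx":12,"dy":12,"dz":-4.5,"wz":-12},{"dx":16,"dy":16,"dz":-6,"wz":-16},{"dx":20,"dy":20,"dz":-7.5,"wz":-20},{"dx":23,"dy":22.5,"dz":-8.5,"wz":-24},{"dx":25.6,"dy":24.7,"dz":-9.3,"wz":-26.4},{"dx":25.6,"dy":24.7,"dz":-9.3,"wz":-26.4},{"dx":25.6,"dy":24.7,"dz":-9.3,"wz":-26.4},{"dx":25.6,"dy":24.7,"dz":-9.3,"wz":-26.4}]'
python3 - <<'E'
from h import *
im,cal=shot("wrist","w1"); print(np.round(cal["world_from_camera"],3))
s=arm.get_state(); print(s["eef_pos"],s["ee_rot"],s["q"])
E
```

```text
[[-0.444 -0.862 -0.246  0.366]
 [-0.896  0.427  0.122  0.571]
 [ 0.     0.274 -0.962  0.385]
 [ 0.     0.     0.     1.   ]]
[0.30016467 0.60455389 0.22654246] [ 3.14155598e+00  3.57356008e-06 -4.60847511e-01] [ 1.39807078e+00  3.58617794e-01  1.18894246e-02 -1.47217611e-05
 -1.22410210e+00 -2.88116962e-01]$[0]: bad value
```

View pics/w1.png

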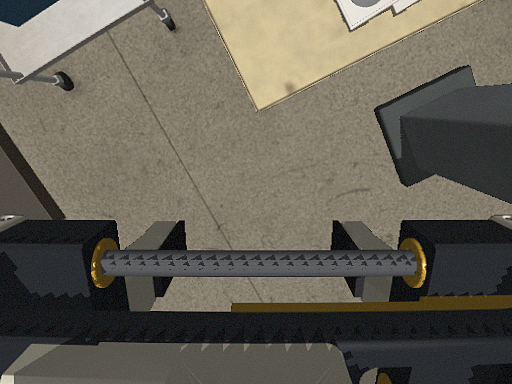

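The wrist picture shows only the bench corner (255,105); the move was refused, so I'll send all six keys.

```bash
python3 -m crank '[{"dx":4,"dy":4,"dz":-1.5,"wx":0,"wy":0,"wz":-4},{"dx":8,"dy":8,"dz":-3,"wx":0,"wy":0,"wz":-8},{"dx":12,"dy":12,"dz":-4.5,"wx":0,"wy":0,"wz":-12},{"dx":16,"dy":16,"dz":-6,"wx":0,"wy":0,"wz":-16},{"dx":20,"dy":20,"dz":-7.5,"wx":0,"wy":0,"wz":-20},{"dx":23,"dy":22.5,"dz":-8.5,"wx":0,"wy":0,"wz":-24},{"dx":25.6,"dy":24.7,"dz":-9.3,"wx":0,"wy":0,"wz":-26.4},{"dx":25.6,"dy":24.7,"dz":-9.3,"wx":0,"wy":0,"wz":-26.4},{"dx":25.6,"dy":24.7,"dz":-9.3,"wx":0,"wy":0,"wz":-26.4},{"dx":25.6,"dy":24.7,"dz":-9.3,"wx":0,"wy":0,"wz":-26.4}]'
python3 - <<'E'
from h import *
im,cal=shot("wrist","w2"); print(np.round(cal["world_from_camera"],3))
s=arm.get_state(); print(s["eef_pos"],s["ee_rot"],s["q"])
for n in ["three_place_tray","two_place_tray"]: 
    try: print(n,*rect("wrist",n,.008))
    except Exception as e: print(n,e)
E
```

```text
t: 3.2
eef_pos: [0.4193, 0.2701, 0.3192]
ee_rot: [3.141, 0.0, 0.001]
force: [0.2, 0.8, -0.2]
width: 0.0876
gripper_force: 0.0
[[ 0.001 -0.961 -0.275  0.493]
 [-1.    -0.001 -0.001  0.269]
 [ 0.001  0.275 -0.961  0.477]
 [ 0.     0.     0.     1.   ]]
[0.419301   0.27009995 0.3191753 ] [3.14111765e+00 4.64895238e-04 7.01500615e-04] [ 9.66891001e-01  1.44497054e-02 -2.09814162e-01 -1.15344039e-04
 -1.34718752e+00  6.04632552e-01]
three_place_tray [473.4 357.6] [163.  162.8] 4.2 0.9
two_place_tray [476.1 163.8] [161.5 160.3] 4.7 0.75
```

View pics/w2.png

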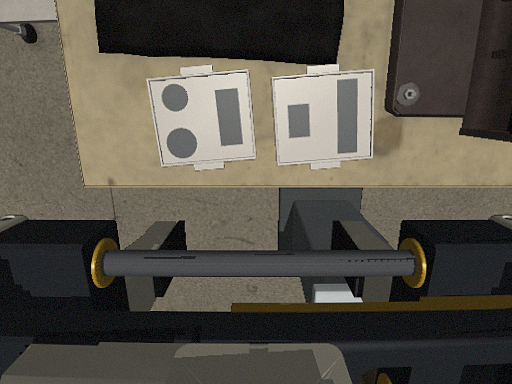

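The wrist picture shows both trays clearly. Left tray: circles at (175,97) and (182,143), rectangle at (228,117). Right tray: cassette rectangle at (299,120), blade rectangle at (347,116). The microtome base plate's left edge is at column 390. Next, measure the grey outlines.

```bash
cat > tr.py <<'E'
from h import *
import pickle
cal=arm.calibration("wrist"); im=arm.grab_frame("wrist")
g=cv2.cvtColor(im,cv2.COLOR_RGB2GRAY)
roi=np.zeros_like(g); roi[60:175,140:385]=1
m=((g<165)&(g>70)&(roi>0)&(im.max(2).astype(int)-im.min(2)<25)).astype(np.uint8)
n,l,st,ce=cv2.connectedComponentsWithStats(m)
for i in range(1,n):
    if st[i,4]<150: continue
    ys,xs=np.nonzero(l==i); P=back("wrist",np.c_[xs,ys],.004,cal)[:,:2]*1000
    c,s,a=cv2.minAreaRect(P.astype(np.float32))
    if s[0]<s[1]: a+=90
    print(np.round(ce[i]),st[i,4],np.round(P.mean(0),1),np.round(s,1),round((a+90)%180-90,1))
for z in (0,.05,.1,.2): print(z,np.round(back("wrist",[[388,110],[394,60],[400,0],[460,135],[482,60]],z,cal)[:,:2],3).tolist())
E
python3 tr.py
```

```text
[161.  99.] 174 [505.  423.3] [ 61.4 128.9] -29.9
[347. 115.] 1517 [480.3 126.6] [116.5  32.2] 4.2
[174.  97.] 585 [508.1 401.3] [41.5 41. ] 89.7
[229. 116.] 1273 [478.  316.2] [87.9 36.4] 4.9
[298. 120.] 694 [472.1 204. ] [51.6 33.9] 4.9
[181. 143.] 735 [436.4 395. ] [49.6 49.3] 75.9
0 [[0.49, 0.059], [0.565, 0.058], [0.649, 0.058], [0.451, -0.068], [0.568, -0.083]]
0.05 [[0.49, 0.081], [0.558, 0.08], [0.632, 0.081], [0.455, -0.033], [0.56, -0.046]]
0.1 [[0.49, 0.103], [0.55, 0.102], [0.616, 0.103], [0.46, 0.002], [0.552, -0.009]]
0.2 [[0.491, 0.147], [0.535, 0.147], [0.584, 0.147], [0.469, 0.073], [0.537, 0.064]]
```

```bash
python3 -m crank '[{"dx":1,"dy":6.1,"dz":0,"wx":0,"wy":0,"wz":0},{"dx":2,"dy":12.2,"dz":0,"wx":0,"wy":0,"wz":0},{"dx":3,"dy":18.3,"dz":0,"wx":0,"wy":0,"wz":0},{"dx":3,"dy":24.4,"dz":0,"wx":0,"wy":0,"wz":0},{"dx":3,"dy":30.5,"dz":0,"wx":0,"wy":0,"wz":0},{"dx":2,"dy":36.6,"dz":0,"wx":0,"wy":0,"wz":0},{"dx":1,"dy":42.7,"dz":0,"wx":0,"wy":0,"wz":0},{"dx":0,"dy":48.8,"dz":0,"wx":0,"wy":0,"wz":0},{"dx":-1,"dy":54.9,"dz":0,"wx":0,"wy":0,"wz":0},{"dx":-2,"dy":61,"dz":0,"wx":0,"wy":0,"wz":0}]'
python3 - <<'E'
from h import *
for z in (0,.05,.1,.2): print(z,np.round(back("top",[[225,205],[225,150],[260,205],[242,207]],z)[:,:2],3).tolist())
im,cal=shot("wrist","w3")
for n,z in [("slide_carton",.03),("dropper_bottle",.06),("eye_loupe",.04),("blade_box",.015),("wax_cassette",.006)]:
    try: print(n,*rect("wrist",n,z))
    except Exception as e: print(n,e)
    print([(np.round(d["centre"],3).tolist(),round(d["confidence"],2)) for d in arm.mark_of("wrist",n)][:3])
s=arm.get_state(); print(s["eef_pos"],s["ee_rot"],s["q"])
E
```

```text
t: 4.65
eef_pos: [0.3992, -0.3423, 0.3197]
ee_rot: [3.141, -0.0, 0.0]
force: [1.3, 0.1, 0.8]
width: 0.0877
gripper_force: 0.0
0 [[0.496, 0.073], [0.678, 0.072], [0.494, -0.039], [0.489, 0.019]]
0.05 [[0.489, 0.07], [0.664, 0.069], [0.487, -0.038], [0.481, 0.017]]
0.1 [[0.481, 0.067], [0.65, 0.065], [0.479, -0.037], [0.474, 0.016]]
0.2 [[0.466, 0.06], [0.622, 0.059], [0.464, -0.036], [0.46, 0.014]]
slide_carton [ 603.1 -338.5] [80.2 22.7] 89.7 0.92
[([0.622, -0.335, -0.0], 0.71)]
dropper_bottle [ 440.6 -400.8] [35.  33.9] 29.1 0.69
[([0.438, -0.404, -0.004], 0.62)]
eye_loupe [ 523.6 -285.8] [44.8 39.7] 46.3 0.95
[([0.527, -0.286, -0.003], 0.71)]
blade_box [ 536.4 -417.9] [106.9  27.1] 83.2 0.98
[([0.528, -0.284, -0.005], 0.45)]
wax_cassette [ 434.2 -268.2] [46.8 30.3] 88.6 0.87
[([0.434, -0.27, -0.002], 0.61)]
[ 0.40014269 -0.33948793  0.31990286] [ 3.14142441e+00 -6.98865971e-04  2.01431208e-03] [-3.29452106e-01  5.95563734e-02 -1.60897351e-01 -7.00499415e-05
 -1.34962703e+00  1.90227803e+00]
```

View pics/w3.png

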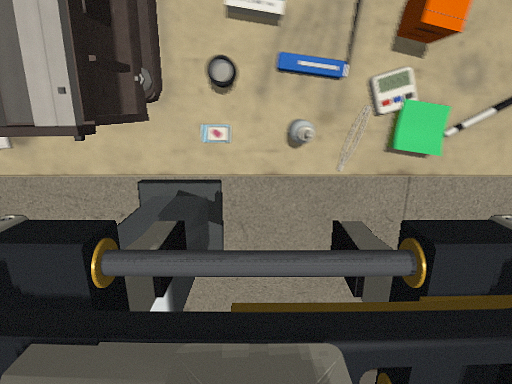

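The wrist picture shows the loupe at (221,70), carton at (255,8), blade box at (313,65), cassette at (215,133), bottle at (301,132) and the microtome's right edge at column 155. The tall bottle would foul later gripper poses, so the order is loupe, carton, bottle, blade, cassette. First the loupe, with the gripper at yaw −90.

```bash
python3 -m crank '[{"dx":2,"dy":-1,"dz":2,"wx":0,"wy":0,"wz":10},{"dx":4,"dy":-2,"dz":4,"wx":0,"wy":0,"wz":20},{"dx":6,"dy":-3,"dz":6,"wx":0,"wy":0,"wz":30},{"dx":8,"dy":-4,"dz":8,"wx":0,"wy":0,"wz":40},{"dx":10,"dy":-5,"dz":10,"wx":0,"wy":0,"wz":50},{"dx":12,"dy":-5.4,"dz":13,"wx":0,"wy":0,"wz":60},{"dx":12.5,"dy":-5.4,"dz":16,"wx":0,"wy":0,"wz":70},{"dx":12.5,"dy":-5.4,"dz":18,"wx":0,"wy":0,"wz":80},{"dx":12.5,"dy":-5.4,"dz":20,"wx":0,"wy":0,"wz":90},{"dx":12.5,"dy":-5.4,"dz":20,"wx":0,"wy":0,"wz":90}]' 7
python3 - <<'E'
from h import *
im,cal=shot("wrist","w4"); delta(.525,-.285,.007,-90)
for n in ["slide_carton","eye_loupe"]: print([(np.round(d["centre"],3).tolist(),round(d["confidence"],2)) for d in arm.mark_of("wrist",n)][:3])
E
```

```text
t: 6.45
eef_pos: [0.5239, -0.2855, 0.1183]
ee_rot: [3.139, 0.001, -1.569]
force: [0.2, -0.4, 1.0]
width: 0.0703
gripper_force: 0.0
shift cm [-0.1  -0.04 11.25] turn deg [ 0.1 -0.   0.3] t 6.5
[([0.623, -0.334, -0.002], 0.89)]
[([0.526, -0.285, -0.001], 0.76)]
```

View pics/w4.png

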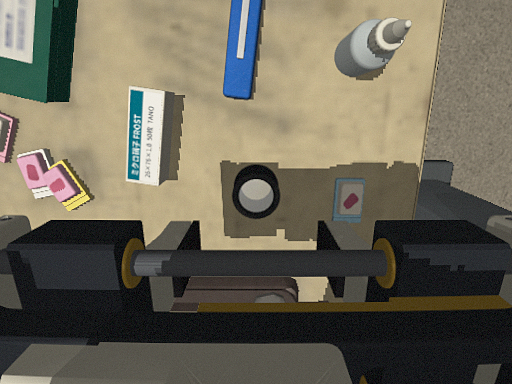

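The loupe (256,190) sits centred between the fingers; the carton is at (150,135) and the cassette at (350,200). Descend and grip.

```bash
python3 -m crank '[{"dx":0,"dy":0,"dz":3,"wx":0,"wy":0,"wz":0},{"dx":0,"dy":0,"dz":6,"wx":0,"wy":0,"wz":0},{"dx":0,"dy":0,"dz":9,"wx":0,"wy":0,"wz":0},{"dx":0,"dy":0,"dz":10.5,"wx":0,"wy":0,"wz":0},{"dx":0,"dy":0,"dz":11.2,"wx":0,"wy":0,"wz":0},{"dx":0,"dy":0,"dz":11.2,"wx":0,"wy":0,"wz":0},{"dx":0,"dy":0,"dz":11.2,"wx":0,"wy":0,"wz":0},{"dx":0,"dy":0,"dz":11.2,"wx":0,"wy":0,"wz":0},{"dx":0,"dy":0,"dz":11.2,"wx":0,"wy":0,"wz":0},{"dx":0,"dy":0,"dz":11.2,"wx":0,"wy":0,"wz":0}]' 7 15
python3 -m crank '[{"dx":0,"dy":0,"dz":0,"wx":0,"wy":0,"wz":0},{"dx":0,"dy":0,"dz":0,"wx":0,"wy":0,"wz":0},{"dx":0,"dy":0,"dz":0,"wx":0,"wy":0,"wz":0},{"dx":0,"dy":0,"dz":0,"wx":0,"wy":0,"wz":0},{"dx":0,"dy":0,"dz":0,"wx":0,"wy":0,"wz":0},{"dx":0,"dy":0,"dz":0,"wx":0,"wy":0,"wz":0},{"dx":0,"dy":0,"dz":-1,"wx":0,"wy":0,"wz":0},{"dx":0,"dy":0,"dz":-3,"wx":0,"wy":0,"wz":0},{"dx":0,"dy":0,"dz":-6,"wx":0,"wy":0,"wz":0},{"dx":0,"dy":0,"dz":-10,"wx":0,"wy":0,"wz":0}]' 0 15
python3 -c "
from h import *
delta(.44,.0,.33,-45);delta(.43,.1,.33,-20);delta(.436,.395,.20,0)"
```

```text
t: 7.85
eef_pos: [0.5247, -0.2865, 0.0078]
ee_rot: [-3.141, -0.0, -1.571]
force: [0.2, -0.5, -0.8]
width: 0.0699
gripper_force: 0.0
t: 9.1
eef_pos: [0.5239, -0.2863, 0.1084]
ee_rot: [3.14, 0.0, -1.571]
force: [0.6, -0.2, -0.7]
width: 0.0419
gripper_force: 15.0
shift cm [-28.64   8.43 -22.14] turn deg [  0.1   0.1 -45. ] t 9.1
shift cm [-38.64   9.43 -22.13] turn deg [  0.1   0.1 -70. ] t 9.1
shift cm [-68.13   8.81  -9.12] turn deg [  0.1   0.1 -90. ] t 9.1
```

```bash
python3 -m crank '[{"dx":0,"dy":2,"dz":-5.5,"wx":0,"wy":0,"wz":0},{"dx":0,"dy":4,"dz":-11,"wx":0,"wy":0,"wz":0},{"dx":0,"dy":6,"dz":-16.5,"wx":0,"wy":0,"wz":0},{"dx":-2,"dy":8,"dz":-21,"wx":0,"wy":0,"wz":-10},{"dx":-8,"dy":8.4,"dz":-21.5,"wx":0,"wy":0,"wz":-20},{"dx":-14,"dy":8.4,"dz":-21.5,"wx":0,"wy":0,"wz":-30},{"dx":-20,"dy":8.4,"dz":-21.5,"wx":0,"wy":0,"wz":-40},{"dx":-26,"dy":8.4,"dz":-21.5,"wx":0,"wy":0,"wz":-50},{"dx":-32,"dy":8.4,"dz":-21.5,"wx":0,"wy":0,"wz":-60},{"dx":-38,"dy":8.4,"dz":-21.5,"wx":0,"wy":0,"wz":-70}]'
python3 -c "
from h import *
delta(.43,.23,.32,0);delta(.436,.395,.15,0);delta(.436,.395,.0125,0)"
```

```text
t: 10.35
eef_pos: [0.4398, 0.0952, 0.3236]
ee_rot: [-3.14, -0.001, -0.343]
force: [1.3, 0.3, -1.2]
width: 0.0415
gripper_force: 14.9
shift cm [ -5.46 -12.36   0.37] turn deg [ -0.1  -0.1 -19.7] t 10.3
shift cm [-10.46 -28.08  17.39] turn deg [ -0.1  -0.1 -19.7] t 10.3
shift cm [-10.47 -28.06  31.14] turn deg [ -0.1  -0.1 -19.7] t 10.3
```

```bash
python3 -m crank '[{"dx":-2,"dy":-5.5,"dz":0,"wx":0,"wy":0,"wz":-4},{"dx":-4,"dy":-11,"dz":0,"wx":0,"wy":0,"wz":-8},{"dx":-6,"dy":-16.5,"dz":1,"wx":0,"wy":0,"wz":-12},{"dx":-8,"dy":-22,"dz":4,"wx":0,"wy":0,"wz":-16},{"dx":-10,"dy":-27,"dz":8,"wx":0,"wy":0,"wz":-19.7},{"dx":-10.5,"dy":-28.1,"dz":13,"wx":0,"wy":0,"wz":-19.7},{"dx":-10.5,"dy":-28.1,"dz":18,"wx":0,"wy":0,"wz":-19.7},{"dx":-10.5,"dy":-28.1,"dz":22,"wx":0,"wy":0,"wz":-19.7},{"dx":-10.5,"dy":-28.1,"dz":25,"wx":0,"wy":0,"wz":-19.7},{"dx":-10.5,"dy":-28.1,"dz":25,"wx":0,"wy":0,"wz":-19.7}]'
python3 -c "
from h import *
delta(.436,.395,.0125,0)"
```

```text
t: 11.6
eef_pos: [0.4371, 0.392, 0.0709]
ee_rot: [3.138, 0.002, -0.006]
force: [0.0, -0.4, -0.1]
width: 0.0416
gripper_force: 15.0
shift cm [-0.1  -0.32  5.84] turn deg [ 0.2  0.1 -0.3] t 11.6
```

```bash
python3 -m crank '[{"dx":0,"dy":0,"dz":1.5,"wx":0,"wy":0,"wz":0},{"dx":0,"dy":0,"dz":3,"wx":0,"wy":0,"wz":0},{"dx":0,"dy":0,"dz":4.3,"wx":0,"wy":0,"wz":0},{"dx":0,"dy":0,"dz":5.2,"wx":0,"wy":0,"wz":0},{"dx":0,"dy":0,"dz":5.6,"wx":0,"wy":0,"wz":0},{"dx":0,"dy":0,"dz":5.8,"wx":0,"wy":0,"wz":0},{"dx":0,"dy":0,"dz":5.8,"wx":0,"wy":0,"wz":0},{"dx":0,"dy":0,"dz":5.8,"wx":0,"wy":0,"wz":0},{"dx":0,"dy":0,"dz":5.8,"wx":0,"wy":0,"wz":0},{"dx":0,"dy":0,"dz":5.8,"wx":0,"wy":0,"wz":0}]'
python3 -c "
from h import *
delta(.436,.395,.0125,0)"
```

```text
t: 12.85
eef_pos: [0.4381, 0.3936, 0.0147]
ee_rot: [-3.141, -0.0, -0.005]
force: [0.1, 0.1, -0.6]
width: 0.0415
gripper_force: 15.0
shift cm [-0.21 -0.14  0.22] turn deg [-0.  -0.  -0.3] t 12.8
```

```bash
python3 -m crank '[{"dx":0,"dy":0,"dz":0.2,"wx":0,"wy":0,"wz":0},{"dx":0,"dy":0,"dz":0.2,"wx":0,"wy":0,"wz":0},{"dx":0,"dy":0,"dz":0.2,"wx":0,"wy":0,"wz":0},{"dx":0,"dy":0,"dz":0.2,"wx":0,"wy":0,"wz":0},{"dx":0,"dy":0,"dz":-1,"wx":0,"wy":0,"wz":0},{"dx":0,"dy":0,"dz":-5,"wx":0,"wy":0,"wz":0},{"dx":0,"dy":0,"dz":-11,"wx":0,"wy":0,"wz":0},{"dx":0,"dy":0,"dz":-17,"wx":0,"wy":0,"wz":0},{"dx":0,"dy":0,"dz":-23,"wx":0,"wy":0,"wz":0},{"dx":0,"dy":3,"dz":-29,"wx":0,"wy":0,"wz":0}]' 6.5
python3 - <<'E'
from h import *
im,cal=shot("wrist","w5")
for n in ["eye_loupe"]:
    print([(np.round(d["centre"],3).tolist(),round(d["confidence"],2)) for d in arm.mark_of("wrist",n)][:3])
    print(rect("wrist",n,.044))
delta(.44,-.1,.33,-30); delta(.62,-.336,.15,-98)
E
```

```text
t: 14.1
eef_pos: [0.4378, 0.3659, 0.3036]
ee_rot: [-3.14, -0.001, -0.004]
force: [0.5, 0.3, 0.1]
width: 0.065
gripper_force: 0.0
[([0.438, 0.394, 0.004], 0.8)]
(array([441.9, 391.6]), array([43.2, 41.4]), -0.3, 0.92)
shift cm [ 0.4  46.54 -2.76] turn deg [-0.5 -0.2 29.7] t 14.2
shift cm [18.45 70.16 15.17] turn deg [-0.5  0.1 97.7] t 14.2
```

```bash
python3 -m crank '[{"dx":0,"dy":6,"dz":-2,"wx":0,"wy":0,"wz":0},{"dx":0,"dy":12,"dz":-2,"wx":0,"wy":0,"wz":5},{"dx":0,"dy":18,"dz":-2,"wx":0,"wy":0,"wz":10},{"dx":0,"dy":24,"dz":-2,"wx":0,"wy":0,"wz":15},{"dx":0,"dy":30,"dz":-2,"wx":0,"wy":0,"wz":20},{"dx":0,"dy":36,"dz":-2,"wx":0,"wy":0,"wz":30},{"dx":0,"dy":42,"dz":-2,"wx":0,"wy":0,"wz":40},{"dx":0,"dy":48,"dz":-2,"wx":0,"wy":0,"wz":50},{"dx":1,"dy":54,"dz":-2,"wx":0,"wy":0,"wz":60},{"dx":2,"dy":60,"dz":-2,"wx":0,"wy":0,"wz":70}]'
python3 -c "
from h import *
delta(.60,-.32,.2,-90);delta(.622,-.336,.15,-90)"
```

```text
t: 15.5
eef_pos: [0.4543, -0.2365, 0.3203]
ee_rot: [-3.142, 0.0, -1.233]
force: [1.2, 0.8, -0.2]
width: 0.0649
gripper_force: 0.0
shift cm [ 12.72 -10.98  12.02] turn deg [ 0.   0.  19.4] t 15.5
shift cm [ 14.96 -12.52  17.02] turn deg [ 0.   0.  19.4] t 15.5
```

```bash
python3 -m crank '[{"dx":2.5,"dy":-2.5,"dz":2,"wx":0,"wy":0,"wz":5},{"dx":5,"dy":-5,"dz":4,"wx":0,"wy":0,"wz":10},{"dx":8,"dy":-8,"dz":7,"wx":0,"wy":0,"wz":15},{"dx":11,"dy":-11,"dz":11,"wx":0,"wy":0,"wz":19.4},{"dx":13.5,"dy":-13,"dz":14,"wx":0,"wy":0,"wz":19.4},{"dx":13.5,"dy":-13,"dz":16,"wx":0,"wy":0,"wz":19.4},{"dx":13.5,"dy":-13,"dz":16,"wx":0,"wy":0,"wz":19.4},{"dx":13.5,"dy":-13,"dz":16,"wx":0,"wy":0,"wz":19.4},{"dx":13.5,"dy":-13,"dz":16,"wx":0,"wy":0,"wz":19.4},{"dx":13.5,"dy":-13,"dz":16,"wx":0,"wy":0,"wz":19.4}]' 5
python3 - <<'E'
from h import *
im,cal=shot("wrist","w6")
for n,z in [("slide_carton",.03),("blade_box",.015)]:
    print([(np.round(d["centre"],3).tolist(),round(d["confidence"],2)) for d in arm.mark_of("wrist",n)][:3])
    print(rect("wrist",n,z))
delta(.622,-.336,.012,-90)
E
```

```text
t: 16.75
eef_pos: [0.6229, -0.3178, 0.1618]
ee_rot: [-3.14, -0.0, -1.565]
force: [-0.1, -0.2, -0.3]
width: 0.0501
gripper_force: 0.0
[([0.622, -0.334, -0.004], 0.84)]Traceback (most recent call last):
  File "<stdin>", line 5, in <module>
  File "h.py", line 12, in rect
    m,cf=masks(cam,n)
         ~~~~~^^^^^^^
  File "h.py", line 4, in masks
    r=arm.masks_of(cam,n); return r[0]["pixels"],r[0]["confidence"]
                                  ~^^^
IndexError: list index out of range
```

View pics/w6.png

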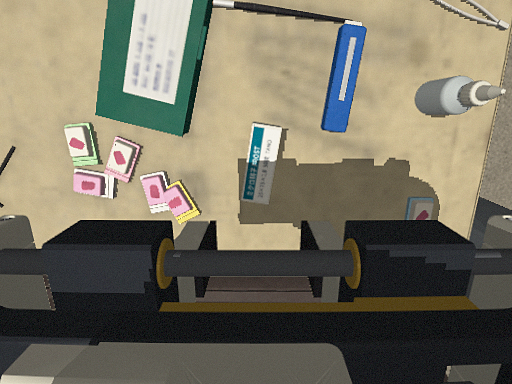

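The picture shows the carton with top-face corners near (250,122), (282,126), (270,204), (243,199), and the blade box at (345,78). I'll compute the angle from those corners.

```bash
python3 - <<'E'
from h import *
P=back("wrist",[[250,122],[282,126],[270,204],[243,199]],.03)[:,:2]*1000
print(P.round(1),P.mean(0)); 
for a,b in ((3,0),(2,1)): d=P[a]-P[b]; print(np.degrees(np.arctan2(d[1],d[0])),np.linalg.norm(d))
arm.grab_frame("wrist")
try: print(rect("wrist","slide_carton",.03))
except Exception as e: print(e)
print(rect("wrist","blade_box",.015))
delta(.622,-.335,.012,-96)
E
```

```text
[[ 630.9 -378.7]
 [ 599.3 -375.1]
 [ 609.7 -293.7]
 [ 638.4 -299.1]] [ 619.56641762 -336.66595028]
84.60423418327086 79.93461181610209
82.68253009526832 81.99245454852561
(array([ 620.2, -336.9]), array([82.6, 29.7]), 81.3, 0.77)
(array([ 538.9, -421.6]), array([105.9,  28. ]), 82.2, 0.95)
shift cm [ 1.72  0.08 14.86] turn deg [-0.  -0.   6.3] t 17.1
```

```bash
python3 -m crank '[{"dx":1,"dy":0.1,"dz":3,"wx":0,"wy":0,"wz":4},{"dx":1.9,"dy":0.28,"dz":6,"wx":0,"wy":0,"wz":7.8},{"dx":1.9,"dy":0.28,"dz":9.5,"wx":0,"wy":0,"wz":7.8},{"dx":1.9,"dy":0.28,"dz":12,"wx":0,"wy":0,"wz":7.8},{"dx":1.9,"dy":0.28,"dz":13.8,"wx":0,"wy":0,"wz":7.8},{"dx":1.9,"dy":0.28,"dz":14.8,"wx":0,"wy":0,"wz":7.8},{"dx":1.9,"dy":0.28,"dz":14.8,"wx":0,"wy":0,"wz":7.8},{"dx":1.9,"dy":0.28,"dz":14.8,"wx":0,"wy":0,"wz":7.8},{"dx":1.9,"dy":0.28,"dz":14.8,"wx":0,"wy":0,"wz":7.8},{"dx":1.9,"dy":0.28,"dz":14.8,"wx":0,"wy":0,"wz":7.8}]' 5 25
python3 -m crank '[{"dx":0,"dy":0,"dz":0,"wx":0,"wy":0,"wz":0},{"dx":0,"dy":0,"dz":0,"wx":0,"wy":0,"wz":0},{"dx":0,"dy":0,"dz":0,"wx":0,"wy":0,"wz":0},{"dx":0,"dy":0,"dz":0,"wx":0,"wy":0,"wz":0},{"dx":0,"dy":0,"dz":-0.5,"wx":0,"wy":0,"wz":0},{"dx":0,"dy":0,"dz":-3,"wx":0,"wy":0,"wz":0},{"dx":0,"dy":0,"dz":-8,"wx":0,"wy":0,"wz":0},{"dx":0,"dy":0,"dz":-14,"wx":0,"wy":0,"wz":0},{"dx":0,"dy":0,"dz":-20,"wx":0,"wy":0,"wz":0},{"dx":0,"dy":0,"dz":-26,"wx":0,"wy":0,"wz":0}]' 0 25
python3 - <<'E'
from h import *
im,cal=shot("wrist","w7")
delta(.48,-.31,.31,-90);delta(.45,-.1,.33,-60);delta(.45,0,.33,-40)
E
```

```text
t: 18.3
eef_pos: [0.6203, -0.3369, 0.0132]
ee_rot: [-3.141, -0.0, -1.702]
force: [0.0, 0.3, -0.1]
width: 0.0498
gripper_force: 0.0
t: 19.55
eef_pos: [0.6193, -0.3366, 0.2745]
ee_rot: [3.141, 0.0, -1.702]
force: [0.8, 0.1, -2.3]
width: 0.0295
gripper_force: 24.9
shift cm [-1.   14.41 -2.68] turn deg [-0.6 -0.3 -7.5] t 19.6
shift cm [-21.42  20.08  -4.84] turn deg [ -0.5  -0.5 -37.5] t 19.6
shift cm [-31.33  21.38  -4.9 ] turn deg [ -0.5  -0.6 -57.5] t 19.6
```

```bash
python3 -m crank '[{"dx":0.5,"dy":5.3,"dz":-2,"wx":0,"wy":0,"wz":0},{"dx":0.9,"dy":10.6,"dz":-4,"wx":0,"wy":0,"wz":0},{"dx":1.4,"dy":15.9,"dz":-5,"wx":0,"wy":0,"wz":0},{"dx":-4.5,"dy":17,"dz":-5,"wx":0,"wy":0,"wz":-5},{"dx":-10.5,"dy":18,"dz":-5,"wx":0,"wy":0,"wz":-15},{"dx":-16.5,"dy":19,"dz":-5,"wx":0,"wy":0,"wz":-25},{"dx":-22.5,"dy":20.2,"dz":-5,"wx":0,"wy":0,"wz":-35},{"dx":-28.5,"dy":21,"dz":-5,"wx":0,"wy":0,"wz":-45},{"dx":-34.5,"dy":21.8,"dz":-5,"wx":0,"wy":0,"wz":-55},{"dx":-40.5,"dy":22.6,"dz":-5,"wx":0,"wy":0,"wz":-65}]'
python3 - <<'E'
from h import *
s=arm.get_state(); print(np.degrees(s["ee_rot"][2]), s["width"])
delta(.478,.316,.30,4.9);delta(.478,.316,.018,4.9)
E
```

```text
t: 20.85
eef_pos: [0.4479, 0.096, 0.3227]
ee_rot: [-3.141, -0.0, -0.561]
force: [2.1, -0.4, -1.0]
width: 0.0299
gripper_force: 24.9
-32.158444174111125 0.02986993590261051
shift cm [ -9.17 -20.23   2.29] turn deg [ -0.   -0.  -37.1] t 20.9
shift cm [ -9.17 -20.2   30.49] turn deg [ -0.   -0.  -37.1] t 20.9
```

```bash
python3 -m crank '[{"dx":-2.3,"dy":-5,"dz":0,"wx":0,"wy":0,"wz":-9},{"dx":-4.6,"dy":-10,"dz":1,"wx":0,"wy":0,"wz":-18},{"dx":-7,"dy":-15,"dz":3,"wx":0,"wy":0,"wz":-27},{"dx":-9.2,"dy":-20.2,"dz":6,"wx":0,"wy":0,"wz":-37.1},{"dx":-9.2,"dy":-20.2,"dz":11,"wx":0,"wy":0,"wz":-37.1},{"dx":-9.2,"dy":-20.2,"dz":16,"wx":0,"wy":0,"wz":-37.1},{"dx":-9.2,"dy":-20.2,"dz":21,"wx":0,"wy":0,"wz":-37.1},{"dx":-9.2,"dy":-20.2,"dz":25,"wx":0,"wy":0,"wz":-37.1},{"dx":-9.2,"dy":-20.2,"dz":27,"wx":0,"wy":0,"wz":-37.1},{"dx":-9.2,"dy":-20.2,"dz":27,"wx":0,"wy":0,"wz":-37.1}]'
python3 - <<'E'
from h import *
arm.grab_frame("wrist"); print(arm.get_state()["eef_pos"]); delta(.478,.316,.018,4.9)
E
```

```text
t: 22.1
eef_pos: [0.4787, 0.3128, 0.0508]
ee_rot: [3.139, 0.003, 0.08]
force: [0.0, -0.1, -1.7]
width: 0.03
gripper_force: 24.9
[0.47951916 0.31361686 0.0522257 ]
shift cm [-0.13 -0.25  3.42] turn deg [ 0.1  0.1 -0.3] t 22.1
```

```bash
python3 -m crank '[{"dx":-0.1,"dy":-0.2,"dz":1,"wx":0,"wy":0,"wz":0},{"dx":-0.1,"dy":-0.2,"dz":2,"wx":0,"wy":0,"wz":0},{"dx":-0.1,"dy":-0.2,"dz":2.8,"wx":0,"wy":0,"wz":0},{"dx":-0.1,"dy":-0.2,"dz":3.2,"wx":0,"wy":0,"wz":0},{"dx":-0.1,"dy":-0.2,"dz":3.4,"wx":0,"wy":0,"wz":0},{"dx":-0.1,"dy":-0.2,"dz":3.4,"wx":0,"wy":0,"wz":0},{"dx":-0.1,"dy":-0.2,"dz":3.4,"wx":0,"wy":0,"wz":0},{"dx":-0.1,"dy":-0.2,"dz":3.4,"wx":0,"wy":0,"wz":0},{"dx":-0.1,"dy":-0.2,"dz":3.4,"wx":0,"wy":0,"wz":0},{"dx":-0.1,"dy":-0.2,"dz":3.4,"wx":0,"wy":0,"wz":0}]'
python3 -m crank '[{"dx":0,"dy":0,"dz":0,"wx":0,"wy":0,"wz":0},{"dx":0,"dy":0,"dz":0,"wx":0,"wy":0,"wz":0},{"dx":0,"dy":0,"dz":0,"wx":0,"wy":0,"wz":0},{"dx":0,"dy":0,"dz":0,"wx":0,"wy":0,"wz":0},{"dx":0,"dy":0,"dz":-1,"wx":0,"wy":0,"wz":0},{"dx":0,"dy":0,"dz":-5,"wx":0,"wy":0,"wz":0},{"dx":0,"dy":0,"dz":-11,"wx":0,"wy":0,"wz":0},{"dx":-1,"dy":0,"dz":-17,"wx":0,"wy":0,"wz":0},{"dx":-2,"dy":0,"dz":-23,"wx":0,"wy":0,"wz":0},{"dx":-4,"dy":3,"dz":-29,"wx":0,"wy":0,"wz":0}]' 4.5
python3 - <<'E'
from h import *
im,cal=shot("wrist","w8")
for n,z in [("slide_carton",.034)]:
    print([(np.round(d["centre"],3).tolist(),round(d["confidence"],2)) for d in arm.mark_of("wrist",n)][:3])
    print(rect("wrist",n,z))
delta(.45,0,.31,0);delta(.44,-.402,.2,0)
E
```

```text
t: 23.4
eef_pos: [0.4786, 0.3159, 0.0186]
ee_rot: [-3.141, -0.0, 0.08]
force: [-0.4, 0.0, -2.3]
width: 0.0302
gripper_force: 24.9
t: 24.65
eef_pos: [0.4428, 0.2865, 0.305]
ee_rot: [-3.141, -0.001, 0.081]
force: [0.5, -0.0, -0.1]
width: 0.0451
gripper_force: 0.0
[([0.478, 0.314, 0.002], 0.68)]
(array([477.5, 315.3]), array([80.7, 30.3]), 4.3, 0.66)
shift cm [-1.63 28.58 -0.49] turn deg [-0.4 -0.3  4.6] t 24.8
shift cm [-5.92 68.63 10.25] turn deg [-0.4 -0.3  4.6] t 24.8
```

```bash
python3 -m crank '[{"dx":0,"dy":6,"dz":-1.5,"wx":0,"wy":0,"wz":0},{"dx":-0.5,"dy":12.1,"dz":-1.5,"wx":0,"wy":0,"wz":2},{"dx":-1,"dy":18.2,"dz":-1.5,"wx":0,"wy":0,"wz":4.6},{"dx":-1.5,"dy":24.3,"dz":-1.5,"wx":0,"wy":0,"wz":4.6},{"dx":-2,"dy":30.4,"dz":-1.5,"wx":0,"wy":0,"wz":4.6},{"dx":-2.7,"dy":36.5,"dz":-1.5,"wx":0,"wy":0,"wz":4.6},{"dx":-3.4,"dy":42.6,"dz":-1.5,"wx":0,"wy":0,"wz":4.6},{"dx":-4.1,"dy":48.7,"dz":-1,"wx":0,"wy":0,"wz":4.6},{"dx":-4.8,"dy":54.8,"dz":0,"wx":0,"wy":0,"wz":4.6},{"dx":-5.4,"dy":60.9,"dz":0,"wx":0,"wy":0,"wz":4.6}]' 7.5
python3 - <<'E'
from h import *
im,cal=shot("wrist","w9")
for n,z in [("dropper_bottle",.06)]:
    print([(np.round(d["centre"],3).tolist(),round(d["confidence"],2)) for d in arm.mark_of("wrist",n)][:3])
    print(rect("wrist",n,z))
delta(.44,-.402,.16,0);delta(.44,-.402,.037,0)
E
```

```text
t: 26.05
eef_pos: [0.4369, -0.327, 0.3008]
ee_rot: [-3.141, 0.002, -0.0]
force: [1.7, 0.0, 0.5]
width: 0.0754
gripper_force: 0.0
[([0.438, -0.408, -0.002], 0.68)]
(array([ 443.2, -401.9]), array([38. , 37.1]), -88.1, 0.85)
shift cm [ 0.4   7.45 14.02] turn deg [-0.1  0.2 -0.3] t 26.2
shift cm [ 0.44  7.46 26.32] turn deg [-0.1  0.2 -0.3] t 26.2
```

View pics/w9.png

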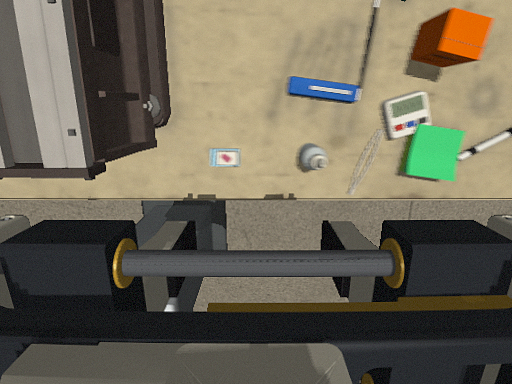

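The bottle stands upright at (313,157), clear of the green box (435,150) and the wire (365,160). Move over it, then descend to the body.

```bash
python3 -m crank '[{"dx":0,"dy":2.5,"dz":3,"wx":0,"wy":0,"wz":0},{"dx":0.2,"dy":5,"dz":7,"wx":0,"wy":0,"wz":0},{"dx":0.2,"dy":7.6,"dz":11,"wx":0,"wy":0,"wz":0},{"dx":0.2,"dy":7.6,"dz":14,"wx":0,"wy":0,"wz":0},{"dx":0.2,"dy":7.6,"dz":15,"wx":0,"wy":0,"wz":0},{"dx":0.2,"dy":7.6,"dz":15,"wx":0,"wy":0,"wz":0},{"dx":0.2,"dy":7.6,"dz":15,"wx":0,"wy":0,"wz":0},{"dx":0.2,"dy":7.6,"dz":15,"wx":0,"wy":0,"wz":0},{"dx":0.2,"dy":7.6,"dz":15,"wx":0,"wy":0,"wz":0},{"dx":0.2,"dy":7.6,"dz":15,"wx":0,"wy":0,"wz":0}]'
python3 - <<'E'
from h import *
im,cal=shot("wrist","w10")
for n,z in [("dropper_bottle",.04)]:
    print([(np.round(d["centre"],3).tolist(),round(d["confidence"],2)) for d in arm.mark_of("wrist",n)][:3])
delta(.4395,-.404,.037,0)
E
```

```text
t: 27.45
eef_pos: [0.44, -0.4013, 0.1524]
ee_rot: [3.141, -0.001, -0.0]
force: [0.3, 0.4, -0.4]
width: 0.0747
gripper_force: 0.0
[([0.438, -0.405, -0.002], 0.82)]
shift cm [-0.05  0.27 11.52] turn deg [ 0. -0. -0.] t 27.6
```

View pics/w10.png

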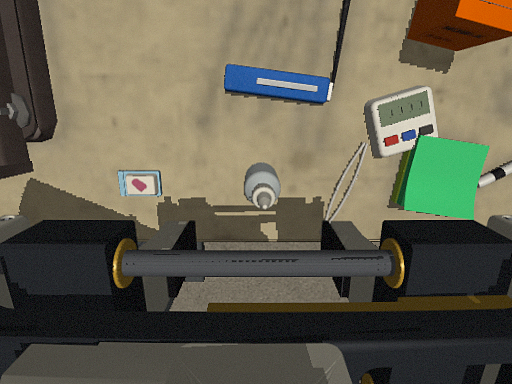

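The bottle (262,185) is nearly centred between the fingers (mid-column about 259).

```bash
python3 -m crank '[{"dx":-0.1,"dy":0.3,"dz":2,"wx":0,"wy":0,"wz":0},{"dx":-0.1,"dy":0.3,"dz":4.5,"wx":0,"wy":0,"wz":0},{"dx":-0.1,"dy":0.3,"dz":7,"wx":0,"wy":0,"wz":0},{"dx":-0.1,"dy":0.3,"dz":9.5,"wx":0,"wy":0,"wz":0},{"dx":-0.1,"dy":0.3,"dz":11,"wx":0,"wy":0,"wz":0},{"dx":-0.1,"dy":0.3,"dz":11.5,"wx":0,"wy":0,"wz":0},{"dx":-0.1,"dy":0.3,"dz":11.5,"wx":0,"wy":0,"wz":0},{"dx":-0.1,"dy":0.3,"dz":11.5,"wx":0,"wy":0,"wz":0},{"dx":-0.1,"dy":0.3,"dz":11.5,"wx":0,"wy":0,"wz":0},{"dx":-0.1,"dy":0.3,"dz":11.5,"wx":0,"wy":0,"wz":0}]' 7.5 20
python3 -m crank '[{"dx":0,"dy":0,"dz":0,"wx":0,"wy":0,"wz":0},{"dx":0,"dy":0,"dz":0,"wx":0,"wy":0,"wz":0},{"dx":0,"dy":0,"dz":0,"wx":0,"wy":0,"wz":0},{"dx":0,"dy":0,"dz":0,"wx":0,"wy":0,"wz":0},{"dx":0,"dy":0,"dz":0,"wx":0,"wy":0,"wz":0},{"dx":0,"dy":0,"dz":0,"wx":0,"wy":0,"wz":0},{"dx":0,"dy":0,"dz":0,"wx":0,"wy":0,"wz":0},{"dx":0,"dy":0,"dz":-0.5,"wx":0,"wy":0,"wz":0},{"dx":0,"dy":0,"dz":-2,"wx":0,"wy":0,"wz":0},{"dx":0,"dy":0,"dz":-5,"wx":0,"wy":0,"wz":0}]' 0 20
python3 - <<'E'
from h import *
im,cal=shot("wrist","w11"); print(arm.get_state()["width"])
delta(.45,0,.35,0);delta(.508,.401,.1,0)
E
```

```text
t: 28.8
eef_pos: [0.4392, -0.4043, 0.0375]
ee_rot: [3.141, -0.001, -0.0]
force: [0.3, 0.8, 0.6]
width: 0.0749
gripper_force: 0.0
t: 30.05
eef_pos: [0.4383, -0.4039, 0.0874]
ee_rot: [-3.141, 0.002, -0.0]
force: [-0.0, -0.5, -0.2]
width: 0.0335
gripper_force: 20.0
0.03366245341824958
shift cm [  1.07 -40.47 -25.87] turn deg [ 0.2 -0.2  0.1] t 30.1
shift cm [  6.81 -80.64  -0.97] turn deg [ 0.2 -0.2  0.1] t 30.1
```

View pics/w11.png

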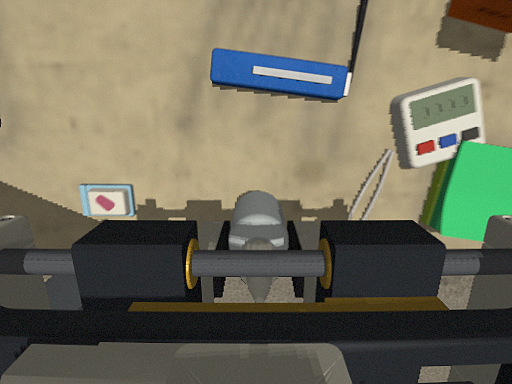

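Lifted, the bottle hangs upright at column 258, tip at (260,300). I'll check where its axis lies relative to the tool.

```bash
python3 - <<'E'
from h import *
s=arm.get_state(); c=arm.calibration("wrist"); T=np.linalg.inv(c["world_from_camera"])
K=np.array([[c["fx"],0,c["cx"]],[0,c["fy"],c["cy"]],[0,0,1]])
def pr(P): 
    return cv2.projectPoints(np.array(P,float),cv2.Rodrigues(T[:3,:3])[0],T[:3,3],K,np.array(c["dist_coeffs"]))[0][:,0].round(0).tolist()
e=s["eef_pos"]; b=e[2]-.0375
for o in (0,.005,.01,.015): print(o,"tip",pr([[e[0]+o,e[1],b+.098]]),"body far edge z.06, z.0",pr([[e[0]+o+.018,e[1],b+.06],[e[0]+o+.018,e[1],b]]))
E
```

```text
0 tip [[256.0, 299.0]] body far edge z.06, z.0 [[256.0, 221.0], [256.0, 189.0]]
0.005 tip [[256.0, 288.0]] body far edge z.06, z.0 [[256.0, 212.0], [256.0, 182.0]]
0.01 tip [[256.0, 277.0]] body far edge z.06, z.0 [[256.0, 202.0], [256.0, 175.0]]
0.015 tip [[256.0, 265.0]] body far edge z.06, z.0 [[256.0, 192.0], [256.0, 168.0]]
```

Offset is about zero, so the grip is good. Carry it up and across.

```bash
python3 -m crank '[{"dx":0,"dy":0,"dz":-4,"wx":0,"wy":0,"wz":0},{"dx":0,"dy":-1,"dz":-9,"wx":0,"wy":0,"wz":0},{"dx":0,"dy":-3,"dz":-14,"wx":0,"wy":0,"wz":0},{"dx":0,"dy":-5,"dz":-19,"wx":0,"wy":0,"wz":0},{"dx":0,"dy":-8,"dz":-23,"wx":0,"wy":0,"wz":0},{"dx":0.5,"dy":-13,"dz":-25,"wx":0,"wy":0,"wz":0},{"dx":1,"dy":-18.5,"dz":-25.5,"wx":0,"wy":0,"wz":0},{"dx":1,"dy":-24,"dz":-25.5,"wx":0,"wy":0,"wz":0},{"dx":1,"dy":-29.5,"dz":-25.5,"wx":0,"wy":0,"wz":0},{"dx":1,"dy":-35,"dz":-25.5,"wx":0,"wy":0,"wz":0}]'
python3 -m crank '[{"dx":0,"dy":-5.5,"dz":0,"wx":0,"wy":0,"wz":0},{"dx":0,"dy":-11,"dz":0,"wx":0,"wy":0,"wz":0},{"dx":0.5,"dy":-16.5,"dz":0,"wx":0,"wy":0,"wz":0},{"dx":1,"dy":-22,"dz":0,"wx":0,"wy":0,"wz":0},{"dx":2,"dy":-27.5,"dz":0,"wx":0,"wy":0,"wz":0},{"dx":3,"dy":-33,"dz":1,"wx":0,"wy":0,"wz":0},{"dx":4,"dy":-38,"dz":3,"wx":0,"wy":0,"wz":0},{"dx":5,"dy":-42,"dz":6,"wx":0,"wy":0,"wz":0},{"dx":5.8,"dy":-45,"dz":10,"wx":0,"wy":0,"wz":0},{"dx":5.8,"dy":-45.4,"dz":14,"wx":0,"wy":0,"wz":0}]'
python3 - <<'E'
from h import *
arm.grab_frame("wrist"); print(arm.get_state()["eef_pos"],arm.get_state()["width"])
delta(.508,.401,.0425,0)
E
```

```text
t: 31.35
eef_pos: [0.4483, -0.0527, 0.3433]
ee_rot: [-3.141, -0.002, -0.0]
force: [2.2, 0.2, -1.4]
width: 0.0331
gripper_force: 20.0
t: 32.6
eef_pos: [0.5071, 0.4016, 0.2011]
ee_rot: [-3.141, -0.0, 0.001]
force: [-0.1, -0.9, -1.5]
width: 0.0333
gripper_force: 20.0
[0.50456568 0.39925979 0.19491221] 0.03320443227082747
shift cm [ 0.44 -0.25 15.24] turn deg [ 0.3  0.4 -0. ] t 32.6
```

```bash
python3 -m crank '[{"dx":0.1,"dy":0,"dz":3,"wx":0,"wy":0,"wz":0},{"dx":0.1,"dy":0,"dz":6,"wx":0,"wy":0,"wz":0},{"dx":0.1,"dy":0,"dz":9,"wx":0,"wy":0,"wz":0},{"dx":0.1,"dy":0,"dz":11.5,"wx":0,"wy":0,"wz":0},{"dx":0.1,"dy":0,"dz":13.5,"wx":0,"wy":0,"wz":0},{"dx":0.1,"dy":0,"dz":14.2,"wx":0,"wy":0,"wz":0},{"dx":0.1,"dy":0,"dz":14.6,"wx":0,"wy":0,"wz":0},{"dx":0.1,"dy":0,"dz":14.6,"wx":0,"wy":0,"wz":0},{"dx":0.1,"dy":0,"dz":14.6,"wx":0,"wy":0,"wz":0},{"dx":0.1,"dy":0,"dz":14.6,"wx":0,"wy":0,"wz":0}]'
python3 - <<'E'
from h import *
arm.grab_frame("wrist"); delta(.508,.401,.042,0); arm.grab_frame("wrist"); delta(.508,.401,.042,0)
E
```

```text
t: 33.9
eef_pos: [0.5081, 0.4, 0.0566]
ee_rot: [-3.141, -0.001, 0.0]
force: [0.4, -1.0, -1.3]
width: 0.0333
gripper_force: 20.0
shift cm [-0.01 -0.11  1.45] turn deg [-0. -0. -0.] t 34.0
shift cm [-0.01 -0.11  1.44] turn deg [-0. -0.  0.] t 34.0
```

```bash
python3 -m crank '[{"dx":0,"dy":-0.1,"dz":0.5,"wx":0,"wy":0,"wz":0},{"dx":0,"dy":-0.1,"dz":0.9,"wx":0,"wy":0,"wz":0},{"dx":0,"dy":-0.1,"dz":1.2,"wx":0,"wy":0,"wz":0},{"dx":0,"dy":-0.1,"dz":1.4,"wx":0,"wy":0,"wz":0},{"dx":0,"dy":-0.1,"dz":1.45,"wx":0,"wy":0,"wz":0},{"dx":0,"dy":-0.1,"dz":1.45,"wx":0,"wy":0,"wz":0},{"dx":0,"dy":-0.1,"dz":1.45,"wx":0,"wy":0,"wz":0},{"dx":0,"dy":-0.1,"dz":1.45,"wx":0,"wy":0,"wz":0},{"dx":0,"dy":-0.1,"dz":1.45,"wx":0,"wy":0,"wz":0},{"dx":0,"dy":-0.1,"dz":1.45,"wx":0,"wy":0,"wz":0}]'
python3 -m crank '[{"dx":0,"dy":0,"dz":0,"wx":0,"wy":0,"wz":0},{"dx":0,"dy":0,"dz":0,"wx":0,"wy":0,"wz":0},{"dx":0,"dy":0,"dz":0,"wx":0,"wy":0,"wz":0},{"dx":0,"dy":0,"dz":0,"wx":0,"wy":0,"wz":0},{"dx":0,"dy":0,"dz":0,"wx":0,"wy":0,"wz":0},{"dx":0,"dy":0,"dz":0,"wx":0,"wy":0,"wz":0},{"dx":0,"dy":0,"dz":-2,"wx":0,"wy":0,"wz":0},{"dx":0,"dy":0,"dz":-6,"wx":0,"wy":0,"wz":0},{"dx":0,"dy":0,"dz":-12,"wx":0,"wy":0,"wz":0},{"dx":0,"dy":0,"dz":-18,"wx":0,"wy":0,"wz":0}]' 6
python3 -m crank '[{"dx":-1,"dy":3,"dz":-4,"wx":0,"wy":0,"wz":0},{"dx":-3,"dy":8,"dz":-8,"wx":0,"wy":0,"wz":0},{"dx":-5,"dy":13,"dz":-10,"wx":0,"wy":0,"wz":0},{"dx":-7,"dy":18,"dz":-10,"wx":0,"wy":0,"wz":0},{"dx":-7,"dy":18,"dz":-10,"wx":0,"wy":0,"wz":0},{"dx":-7,"dy":18,"dz":-10,"wx":0,"wy":0,"wz":0},{"dx":-7,"dy":18,"dz":-10,"wx":0,"wy":0,"wz":0},{"dx":-7,"dy":18,"dz":-10,"wx":0,"wy":0,"wz":0},{"dx":-7,"dy":18,"dz":-10,"wx":0,"wy":0,"wz":0},{"dx":-7,"dy":18,"dz":-10,"wx":0,"wy":0,"wz":0}]' 5
python3 - <<'E'
from h import *
im,cal=shot("wrist","w12")
for n in ["dropper_bottle","slide_carton","eye_loupe"]:
    print(n,[(np.round(d["centre"],3).tolist(),round(d["confidence"],2)) for d in arm.mark_of("wrist",n)][:3])
delta(.44,-.02,.32,0);delta(.44,-.3,.32,-60); delta(.538,-.40,.15,-97.5)
E
```

```text
t: 35.25
eef_pos: [0.508, 0.4008, 0.0416]
ee_rot: [-3.142, -0.0, -0.0]
force: [0.8, 0.7, -1.4]
width: 0.0333
gripper_force: 20.0
t: 36.5
eef_pos: [0.5078, 0.4005, 0.2232]
ee_rot: [3.141, 0.0, 0.0]
force: [1.0, 1.6, -0.3]
width: 0.0602
gripper_force: 0.0
t: 37.75
eef_pos: [0.4381, 0.221, 0.3213]
ee_rot: [3.141, 0.0, 0.0]
force: [-0.7, -0.3, 0.2]
width: 0.0504
gripper_force: 0.0
dropper_bottle [([0.506, 0.396, -0.002], 0.93)]
slide_carton [([0.474, 0.312, 0.001], 0.91)]
eye_loupe [([0.437, 0.392, 0.001], 0.82), ([0.473, 0.171, 0.0], 0.53)]
shift cm [ 0.2  24.08  0.15] turn deg [ 0. -0.  0.] t 38.0
shift cm [ 0.2  52.08  0.15] turn deg [ 0. -0. 60.] t 38.0
shift cm [10.   62.08 17.16] turn deg [-0.  -0.  97.5] t 38.0
```

View pics/w12.png

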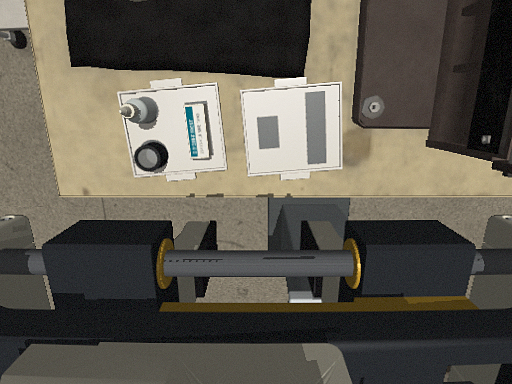

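Bottle (140,110), loupe (151,155) and carton (198,130) stand on their outlines in the left tray. Next, the blade dispenser.

```bash
python3 -m crank '[{"dx":0.2,"dy":6,"dz":0,"wx":0,"wy":0,"wz":0},{"dx":0.4,"dy":12,"dz":0,"wx":0,"wy":0,"wz":5},{"dx":0.6,"dy":18,"dz":0,"wx":0,"wy":0,"wz":10},{"dx":0.8,"dy":24,"dz":0,"wx":0,"wy":0,"wz":15},{"dx":1,"dy":30,"dz":0,"wx":0,"wy":0,"wz":22},{"dx":1,"dy":36,"dz":0,"wx":0,"wy":0,"wz":32},{"dx":1,"dy":42,"dz":0,"wx":0,"wy":0,"wz":42},{"dx":2,"dy":48,"dz":0,"wx":0,"wy":0,"wz":52},{"dx":4,"dy":53,"dz":1,"wx":0,"wy":0,"wz":62},{"dx":7,"dy":57,"dz":3,"wx":0,"wy":0,"wz":72}]' 4.5
python3 -c "
from h import *
delta(.538,-.39,.14,-97.5)"
```

```text
t: 39.2
eef_pos: [0.5083, -0.3519, 0.2924]
ee_rot: [-3.14, -0.002, -1.264]
force: [1.3, 0.5, 0.8]
width: 0.0449
gripper_force: 0.0
shift cm [ 4.5  -1.65 15.25] turn deg [-0.1 -0.1 25.1] t 39.2
```

```bash
python3 -m crank '[{"dx":1.5,"dy":-0.5,"dz":3,"wx":0,"wy":0,"wz":8},{"dx":3,"dy":-1,"dz":7,"wx":0,"wy":0,"wz":16},{"dx":4.5,"dy":-1.6,"dz":11,"wx":0,"wy":0,"wz":25.1},{"dx":4.5,"dy":-1.6,"dz":14,"wx":0,"wy":0,"wz":25.1},{"dx":4.5,"dy":-1.6,"dz":15.2,"wx":0,"wy":0,"wz":25.1},{"dx":4.5,"dy":-1.6,"dz":15.2,"wx":0,"wy":0,"wz":25.1},{"dx":4.5,"dy":-1.6,"dz":15.2,"wx":0,"wy":0,"wz":25.1},{"dx":4.5,"dy":-1.6,"dz":15.2,"wx":0,"wy":0,"wz":25.1},{"dx":4.5,"dy":-1.6,"dz":15.2,"wx":0,"wy":0,"wz":25.1},{"dx":4.5,"dy":-1.6,"dz":15.2,"wx":0,"wy":0,"wz":25.1}]'
python3 - <<'E'
from h import *
im,cal=shot("wrist","w13")
for n,z in [("blade_box",.015)]:
    print([(np.round(d["centre"],3).tolist(),round(d["confidence"],2)) for d in arm.mark_of("wrist",n)][:3])
    print(rect("wrist",n,z))
delta(.538,-.42,.004,-97.5)
E
```

```text
t: 40.45
eef_pos: [0.5372, -0.3871, 0.14]
ee_rot: [-3.141, -0.0, -1.695]
force: [-0.1, -1.1, 0.3]
width: 0.0452
gripper_force: 0.0
[([0.534, -0.422, 0.004], 0.94)]
(array([ 534.9, -423.3]), array([105.3,  25.6]), 82.8, 0.74)
shift cm [ 3.25 -0.5  13.56] turn deg [-0.  -0.   0.4] t 40.6
```

View pics/w13.png

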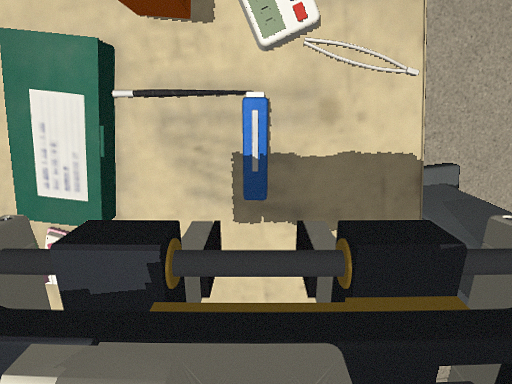

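The blade box lies between the fingers at (256,146), aligned with the tool. Descend and grip.

```bash
python3 -m crank '[{"dx":1.5,"dy":-0.1,"dz":3,"wx":0,"wy":0,"wz":0},{"dx":3.4,"dy":-0.1,"dz":6,"wx":0,"wy":0,"wz":0},{"dx":3.4,"dy":-0.1,"dz":9,"wx":0,"wy":0,"wz":0},{"dx":3.4,"dy":-0.1,"dz":11.5,"wx":0,"wy":0,"wz":0},{"dx":3.4,"dy":-0.1,"dz":13,"wx":0,"wy":0,"wz":0},{"dx":3.4,"dy":-0.1,"dz":13.6,"wx":0,"wy":0,"wz":0},{"dx":3.4,"dy":-0.1,"dz":13.6,"wx":0,"wy":0,"wz":0},{"dx":3.4,"dy":-0.1,"dz":13.6,"wx":0,"wy":0,"wz":0},{"dx":3.4,"dy":-0.1,"dz":13.6,"wx":0,"wy":0,"wz":0},{"dx":3.4,"dy":-0.1,"dz":13.6,"wx":0,"wy":0,"wz":0}]' 4.5 25
python3 -m crank '[{"dx":0,"dy":0,"dz":0,"wx":0,"wy":0,"wz":0},{"dx":0,"dy":0,"dz":0,"wx":0,"wy":0,"wz":0},{"dx":0,"dy":0,"dz":0,"wx":0,"wy":0,"wz":0},{"dx":0,"dy":0,"dz":0,"wx":0,"wy":0,"wz":0},{"dx":0,"dy":0,"dz":-0.5,"wx":0,"wy":0,"wz":0},{"dx":0,"dy":0,"dz":-2,"wx":0,"wy":0,"wz":0},{"dx":0,"dy":0,"dz":-6,"wx":0,"wy":0,"wz":0},{"dx":0,"dy":0,"dz":-12,"wx":0,"wy":0,"wz":0},{"dx":0,"dy":0,"dz":-18,"wx":0,"wy":0,"wz":0},{"dx":0,"dy":0,"dz":-24,"wx":0,"wy":0,"wz":0}]' 0 25
python3 - <<'E'
from h import *
s=arm.get_state(); print(s["width"])
im,cal=shot("wrist","w14")
z=s["eef_pos"][2]-.004+.015
try: print(rect("wrist","blade_box",z),s["eef_pos"],np.degrees(s["ee_rot"][2]))
except Exception as e: print(e)
delta(.46,-.38,.33,-90);delta(.45,-.1,.33,-60);delta(.45,0.1,.33,-40)
E
```

```text
t: 41.85
eef_pos: [0.5341, -0.421, 0.0041]
ee_rot: [-3.141, -0.0, -1.695]
force: [-0.3, 1.1, -0.6]
width: 0.0452
gripper_force: 0.0
t: 43.1
eef_pos: [0.5335, -0.4208, 0.247]
ee_rot: [-3.14, -0.0, -1.695]
force: [1.2, -0.6, -1.0]
width: 0.0258
gripper_force: 25.0
0.025750321866415616
(array([ 535.2, -429.5]), array([100.2,  26. ]), 83.1, 0.85) [ 0.53348591 -0.42082477  0.24701934] -97.09906734100532
shift cm [-3.3   8.02 -7.74] turn deg [-0.7 -0.4 -7.1] t 43.2
shift cm [-30.96  12.45  -7.97] turn deg [ -0.6  -0.6 -37.1] t 43.2
shift cm [-50.81  14.9   -8.12] turn deg [ -0.5  -0.7 -57.1] t 43.2
```

```bash
python3 -m crank '[{"dx":-2.5,"dy":3,"dz":-4,"wx":0,"wy":0,"wz":0},{"dx":-6,"dy":6,"dz":-8,"wx":0,"wy":0,"wz":0},{"dx":-11,"dy":9,"dz":-8,"wx":0,"wy":0,"wz":-5},{"dx":-16.5,"dy":10.5,"dz":-8,"wx":0,"wy":0,"wz":-10},{"dx":-22.5,"dy":11.5,"dz":-8,"wx":0,"wy":0,"wz":-20},{"dx":-28.5,"dy":12.2,"dz":-8,"wx":0,"wy":0,"wz":-30},{"dx":-34.5,"dy":13,"dz":-8,"wx":0,"wy":0,"wz":-40},{"dx":-40.5,"dy":13.7,"dz":-8,"wx":0,"wy":0,"wz":-50},{"dx":-46.5,"dy":14.4,"dz":-8,"wx":0,"wy":0,"wz":-60},{"dx":-50.8,"dy":14.9,"dz":-8,"wx":0,"wy":0,"wz":-70}]'
python3 -c "
from h import *
delta(.47,.127,.30,4.6);delta(.47,.127,.10,4.6)"
```

```text
t: 44.45
eef_pos: [0.4482, 0.1037, 0.3246]
ee_rot: [-3.14, -0.001, -0.466]
force: [0.4, 0.5, -0.1]
width: 0.0261
gripper_force: 25.0
shift cm [ 0.9  -3.06  2.47] turn deg [ -0.1  -0.1 -31.3] t 44.5
shift cm [ 0.88 -3.02 22.47] turn deg [ -0.1  -0.1 -31.3] t 44.5
```

```bash
python3 -m crank '[{"dx":0.5,"dy":-1,"dz":1,"wx":0,"wy":0,"wz":-10},{"dx":1,"dy":-2,"dz":3,"wx":0,"wy":0,"wz":-20},{"dx":1.6,"dy":-3.4,"dz":6,"wx":0,"wy":0,"wz":-31.3},{"dx":1.6,"dy":-3.4,"dz":11,"wx":0,"wy":0,"wz":-31.3},{"dx":1.6,"dy":-3.4,"dz":16,"wx":0,"wy":0,"wz":-31.3},{"dx":1.6,"dy":-3.4,"dz":20,"wx":0,"wy":0,"wz":-31.3},{"dx":1.6,"dy":-3.4,"dz":22.5,"wx":0,"wy":0,"wz":-31.3},{"dx":1.6,"dy":-3.4,"dz":24,"wx":0,"wy":0,"wz":-31.3},{"dx":1.6,"dy":-3.4,"dz":24,"wx":0,"wy":0,"wz":-31.3},{"dx":1.6,"dy":-3.4,"dz":24,"wx":0,"wy":0,"wz":-31.3}]'
python3 - <<'E'
from h import *
im,cal=shot("wrist","w15"); s=arm.get_state(); e=s["eef_pos"]
z=e[2]-.004+.015
m,c=masks("wrist","blade_box"); ys,xs=np.nonzero(m)
P=back("wrist",np.c_[xs,ys],z,cal)[:,:2]; r=P-e[:2]; yaw=s["ee_rot"][2]
t=np.c_[r@[np.cos(yaw),np.sin(yaw)],r@[np.sin(yaw),-np.cos(yaw)]]*1000
print(c,t.min(0),t.max(0),ys.min(),ys.max(),e,np.degrees(yaw))
delta(.478,.127,.009,4.6)
E
```

```text
t: 45.7
eef_pos: [0.4793, 0.125, 0.0847]
ee_rot: [-3.141, -0.002, 0.073]
force: [0.0, -0.1, -0.6]
width: 0.0257
gripper_force: 25.0
0.97 [-40.07115977 -10.92867949] [55.89058448 13.46158223] 143 303 [0.47934324 0.12503415 0.08478375] 4.212167924684952
shift cm [-0.13 -0.2   7.57] turn deg [-0.1 -0.1 -0.4] t 45.8
```

View pics/w15.png

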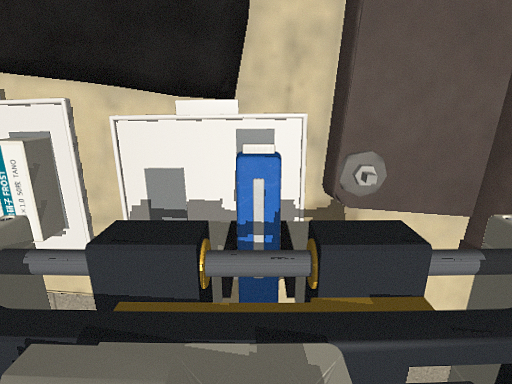

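The dispenser (258,195) hangs above its outline, roughly 1 mm off centre lengthwise. The microtome plate (370,175) is low and clear of the fingers. Lower and release.

```bash
python3 -m crank '[{"dx":0,"dy":-0.15,"dz":2,"wx":0,"wy":0,"wz":0},{"dx":0,"dy":-0.15,"dz":4,"wx":0,"wy":0,"wz":0},{"dx":0,"dy":-0.15,"dz":5.8,"wx":0,"wy":0,"wz":0},{"dx":0,"dy":-0.15,"dz":6.8,"wx":0,"wy":0,"wz":0},{"dx":0,"dy":-0.15,"dz":7.3,"wx":0,"wy":0,"wz":0},{"dx":0,"dy":-0.15,"dz":7.6,"wx":0,"wy":0,"wz":0},{"dx":0,"dy":-0.15,"dz":7.6,"wx":0,"wy":0,"wz":0},{"dx":0,"dy":-0.15,"dz":7.6,"wx":0,"wy":0,"wz":0},{"dx":0,"dy":-0.15,"dz":7.6,"wx":0,"wy":0,"wz":0},{"dx":0,"dy":-0.15,"dz":7.6,"wx":0,"wy":0,"wz":0}]'
python3 -m crank '[{"dx":0,"dy":0,"dz":0,"wx":0,"wy":0,"wz":0},{"dx":0,"dy":0,"dz":0,"wx":0,"wy":0,"wz":0},{"dx":0,"dy":0,"dz":0,"wx":0,"wy":0,"wz":0},{"dx":0,"dy":0,"dz":0,"wx":0,"wy":0,"wz":0},{"dx":0,"dy":0,"dz":-1,"wx":0,"wy":0,"wz":0},{"dx":0,"dy":0,"dz":-5,"wx":0,"wy":0,"wz":0},{"dx":0,"dy":0,"dz":-11,"wx":0,"wy":0,"wz":0},{"dx":-1,"dy":0,"dz":-17,"wx":0,"wy":0,"wz":0},{"dx":-2,"dy":0,"dz":-23,"wx":0,"wy":0,"wz":0},{"dx":-4,"dy":0,"dz":-29,"wx":0,"wy":0,"wz":0}]' 4
python3 - <<'E'
from h import *
im,cal=shot("wrist","w16")
print([(np.round(d["centre"],3).tolist(),round(d["confidence"],2)) for d in arm.mark_of("wrist","blade_box")][:3])
print(rect("wrist","blade_box",.019))
delta(.44,-.2,.31,-60)
E
```

```text
t: 47.05
eef_pos: [0.4785, 0.1261, 0.0077]
ee_rot: [-3.141, -0.0, 0.073]
force: [-0.7, -0.2, -0.2]
width: 0.0256
gripper_force: 25.0
t: 48.3
eef_pos: [0.4382, 0.1227, 0.2997]
ee_rot: [-3.141, -0.001, 0.073]
force: [1.3, 0.1, 0.3]
width: 0.0396
gripper_force: 0.0
[([0.479, 0.126, 0.008], 0.67)]
(array([481.4, 126.1]), array([107. ,  26.5]), 3.9, 0.74)
shift cm [-2.32 32.28 -1.03] turn deg [-0.5 -0.2 64.2] t 48.5
```

```bash
python3 -m crank '[{"dx":0,"dy":5,"dz":-2,"wx":0,"wy":0,"wz":9},{"dx":-0.3,"dy":10,"dz":-2,"wx":0,"wy":0,"wz":18},{"dx":-0.7,"dy":15,"dz":-2,"wx":0,"wy":0,"wz":27},{"dx":-1.2,"dy":20,"dz":-2,"wx":0,"wy":0,"wz":36},{"dx":-1.7,"dy":25,"dz":-2,"wx":0,"wy":0,"wz":46},{"dx":-2.3,"dy":30,"dz":-2,"wx":0,"wy":0,"wz":56},{"dx":-2.8,"dy":34,"dz":-2,"wx":0,"wy":0,"wz":66},{"dx":-3.1,"dy":37.2,"dz":-1,"wx":0,"wy":0,"wz":76},{"dx":-3.1,"dy":37.2,"dz":0,"wx":0,"wy":0,"wz":86},{"dx":-3.1,"dy":37.2,"dz":0,"wx":0,"wy":0,"wz":94.2}]' 4.5 8
python3 -c "
from h import *
delta(.434,-.25,.14,-90)"
```

```text
t: 49.7
eef_pos: [0.4339, -0.2505, 0.295]
ee_rot: [3.138, 0.001, -1.578]
force: [0.9, -0.1, 1.3]
width: 0.0447
gripper_force: 0.0
shift cm [-0.03 -0.07 15.5 ] turn deg [ 0.2  0.1 -0.4] t 49.7
```

```bash
python3 -m crank '[{"dx":0,"dy":0,"dz":4,"wx":0,"wy":0,"wz":0},{"dx":0,"dy":0,"dz":8,"wx":0,"wy":0,"wz":0},{"dx":0,"dy":0,"dz":12,"wx":0,"wy":0,"wz":0},{"dx":0,"dy":0,"dz":15,"wx":0,"wy":0,"wz":0},{"dx":0,"dy":0,"dz":15.5,"wx":0,"wy":0,"wz":0},{"dx":0,"dy":0,"dz":15.5,"wx":0,"wy":0,"wz":0},{"dx":0,"dy":0,"dz":15.5,"wx":0,"wy":0,"wz":0},{"dx":0,"dy":0,"dz":15.5,"wx":0,"wy":0,"wz":0},{"dx":0,"dy":0,"dz":15.5,"wx":0,"wy":0,"wz":0},{"dx":0,"dy":0,"dz":15.5,"wx":0,"wy":0,"wz":0}]'
python3 - <<'E'
from h import *
im,cal=shot("wrist","w17")
print([(np.round(d["centre"],3).tolist(),round(d["confidence"],2)) for d in arm.mark_of("wrist","wax_cassette")][:3])
print(rect("wrist","wax_cassette",.009))
delta(.434,-.2685,.003,-91.5)
E
```

```text
t: 50.95
eef_pos: [0.4352, -0.2501, 0.1421]
ee_rot: [-3.141, -0.0, -1.571]
force: [0.3, -0.9, 0.6]
width: 0.0448
gripper_force: 0.0
[([0.433, -0.27, 0.0], 0.86)]
(array([ 432.4, -271.4]), array([46.2, 29.3]), 89.0, 0.98)
shift cm [ 1.84  0.11 13.89] turn deg [-0.  -0.   1.5] t 51.1
```

View pics/w17.png

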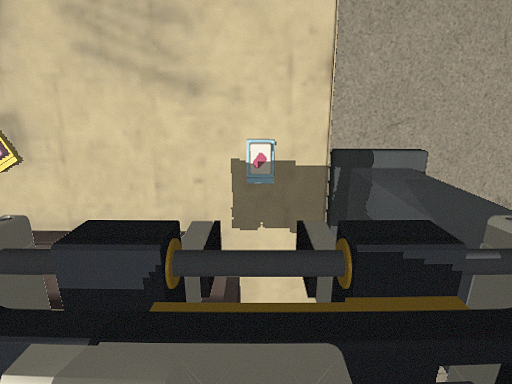

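The cassette (260,161) is nearly square to the tool and a little right of centre (256). Descend low to take its base.

```bash
python3 -m crank '[{"dx":1,"dy":0.2,"dz":3,"wx":0,"wy":0,"wz":1},{"dx":2,"dy":0.2,"dz":6,"wx":0,"wy":0,"wz":1},{"dx":2,"dy":0.2,"dz":9,"wx":0,"wy":0,"wz":1},{"dx":2,"dy":0.2,"dz":11.5,"wx":0,"wy":0,"wz":1},{"dx":2,"dy":0.2,"dz":13,"wx":0,"wy":0,"wz":1},{"dx":2,"dy":0.2,"dz":13.7,"wx":0,"wy":0,"wz":1},{"dx":2,"dy":0.2,"dz":13.95,"wx":0,"wy":0,"wz":1},{"dx":2,"dy":0.2,"dz":13.95,"wx":0,"wy":0,"wz":1},{"dx":2,"dy":0.2,"dz":13.95,"wx":0,"wy":0,"wz":1},{"dx":2,"dy":0.2,"dz":13.95,"wx":0,"wy":0,"wz":1}]' 4.5 8
python3 -m crank '[{"dx":0,"dy":0,"dz":0,"wx":0,"wy":0,"wz":0},{"dx":0,"dy":0,"dz":0,"wx":0,"wy":0,"wz":0},{"dx":0,"dy":0,"dz":0,"wx":0,"wy":0,"wz":0},{"dx":0,"dy":0,"dz":0,"wx":0,"wy":0,"wz":0},{"dx":0,"dy":0,"dz":0,"wx":0,"wy":0,"wz":0},{"dx":0,"dy":0,"dz":-0.5,"wx":0,"wy":0,"wz":0},{"dx":0,"dy":0,"dz":-2,"wx":0,"wy":0,"wz":0},{"dx":0,"dy":0,"dz":-5,"wx":0,"wy":0,"wz":0},{"dx":0,"dy":0,"dz":-9,"wx":0,"wy":0,"wz":0},{"dx":0,"dy":0,"dz":-14,"wx":0,"wy":0,"wz":0}]' 0 8
python3 - <<'E'
from h import *
print(arm.get_state()["width"]); im,cal=shot("wrist","w18")
delta(.44,-.25,.32,-90);delta(.44,.1,.32,-30);delta(.472,.204,.32,4.6)
E
```

```text
t: 52.35
eef_pos: [0.4334, -0.2702, 0.0028]
ee_rot: [-3.141, -0.0, -1.588]
force: [0.7, -0.5, -0.1]
width: 0.0451
gripper_force: 0.0
t: 53.6
eef_pos: [0.4325, -0.27, 0.1442]
ee_rot: [3.141, 0.0, -1.588]
force: [1.3, -0.2, -0.2]
width: 0.0285
gripper_force: 8.0
0.028514781971595692
shift cm [ -2.1   -0.51 -16.86] turn deg [-0.5 -0.2 -0.9] t 53.6
shift cm [-37.1    0.05 -16.99] turn deg [ -0.3  -0.5 -60.9] t 53.6
shift cm [-47.55  -2.99 -17.01] turn deg [ -0.2  -0.6 -95.5] t 53.6
```

View pics/w18.png

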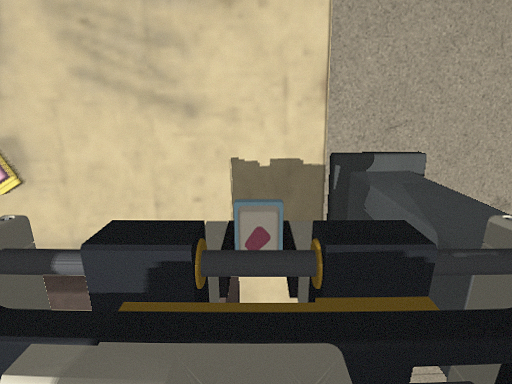

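The cassette is held level between the fingers at (258,225), width 28.5 mm. That was my fifteenth view, one over the allowance, so from here I use numbers only. Carry it across.

```bash
python3 -m crank '[{"dx":0,"dy":-0.3,"dz":-5.5,"wx":0,"wy":0,"wz":0},{"dx":0,"dy":-0.5,"dz":-11,"wx":0,"wy":0,"wz":0},{"dx":-1,"dy":-0.5,"dz":-16,"wx":0,"wy":0,"wz":0},{"dx":-6,"dy":-0.5,"dz":-18,"wx":0,"wy":0,"wz":-8},{"dx":-12,"dy":-0.5,"dz":-18,"wx":0,"wy":0,"wz":-17},{"dx":-18,"dy":-0.5,"dz":-18,"wx":0,"wy":0,"wz":-26},{"dx":-24,"dy":-0.5,"dz":-18,"wx":0,"wy":0,"wz":-35},{"dx":-30,"dy":-0.5,"dz":-18,"wx":0,"wy":0,"wz":-45},{"dx":-36,"dy":-1,"dz":-18,"wx":0,"wy":0,"wz":-55},{"dx":-42,"dy":-2,"dz":-18,"wx":0,"wy":0,"wz":-65}]'
python3 -c "
from h import *
delta(.472,.204,.30,4.6);delta(.472,.204,.06,4.6)"
```

```text
t: 54.9
eef_pos: [0.4598, 0.1513, 0.3239]
ee_rot: [-3.139, -0.001, -0.447]
force: [1.1, -0.2, 0.3]
width: 0.0285
gripper_force: 8.0
shift cm [-1.18 -5.28  2.4 ] turn deg [ -0.1  -0.1 -30.2] t 54.9
shift cm [-1.21 -5.22 26.4 ] turn deg [ -0.1  -0.1 -30.2] t 54.9
```

```bash
python3 -m crank '[{"dx":-0.4,"dy":-1.7,"dz":1,"wx":0,"wy":0,"wz":-10},{"dx":-0.8,"dy":-3.5,"dz":3,"wx":0,"wy":0,"wz":-20},{"dx":-1.2,"dy":-5.2,"dz":7,"wx":0,"wy":0,"wz":-30.2},{"dx":-1.2,"dy":-5.2,"dz":12,"wx":0,"wy":0,"wz":-30.2},{"dx":-1.2,"dy":-5.2,"dz":17,"wx":0,"wy":0,"wz":-30.2},{"dx":-1.2,"dy":-5.2,"dz":21,"wx":0,"wy":0,"wz":-30.2},{"dx":-1.2,"dy":-5.2,"dz":24.5,"wx":0,"wy":0,"wz":-30.2},{"dx":-1.2,"dy":-5.2,"dz":26.5,"wx":0,"wy":0,"wz":-30.2},{"dx":-1.2,"dy":-5.2,"dz":26.5,"wx":0,"wy":0,"wz":-30.2},{"dx":-1.2,"dy":-5.2,"dz":26.5,"wx":0,"wy":0,"wz":-30.2}]'
python3 - <<'E'
from h import *
im,cal=shot("wrist","w19"); s=arm.get_state(); print(s["width"])
print([(np.round(d["centre"],3).tolist(),round(d["confidence"],2)) for d in arm.mark_of("wrist","wax_cassette")][:3],s["eef_pos"])
delta(.472,.204,.0075,4.9)
E
```

```text
t: 56.15
eef_pos: [0.4731, 0.202, 0.0586]
ee_rot: [-3.141, -0.001, 0.074]
force: [0.0, 0.8, 0.8]
width: 0.0284
gripper_force: 8.0
0.028264680076655932
[([0.472, 0.201, 0.057], 0.66)] [0.47319542 0.20204094 0.05877481]
shift cm [-0.11 -0.2   5.12] turn deg [-0.1 -0.1 -0.7] t 56.2
```

```bash
python3 -m crank '[{"dx":-0.1,"dy":-0.2,"dz":1.5,"wx":0,"wy":0,"wz":0},{"dx":-0.1,"dy":-0.2,"dz":3,"wx":0,"wy":0,"wz":0},{"dx":-0.1,"dy":-0.2,"dz":4.2,"wx":0,"wy":0,"wz":0},{"dx":-0.1,"dy":-0.2,"dz":4.8,"wx":0,"wy":0,"wz":0},{"dx":-0.1,"dy":-0.2,"dz":5.1,"wx":0,"wy":0,"wz":0},{"dx":-0.1,"dy":-0.2,"dz":5.1,"wx":0,"wy":0,"wz":0},{"dx":-0.1,"dy":-0.2,"dz":5.1,"wx":0,"wy":0,"wz":0},{"dx":-0.1,"dy":-0.2,"dz":5.1,"wx":0,"wy":0,"wz":0},{"dx":-0.1,"dy":-0.2,"dz":5.1,"wx":0,"wy":0,"wz":0},{"dx":-0.1,"dy":-0.2,"dz":5.1,"wx":0,"wy":0,"wz":0}]'
python3 -m crank '[{"dx":0,"dy":0,"dz":0,"wx":0,"wy":0,"wz":0},{"dx":0,"dy":0,"dz":0,"wx":0,"wy":0,"wz":0},{"dx":0,"dy":0,"dz":0,"wx":0,"wy":0,"wz":0},{"dx":0,"dy":0,"dz":0,"wx":0,"wy":0,"wz":0},{"dx":0,"dy":0,"dz":-1,"wx":0,"wy":0,"wz":0},{"dx":0,"dy":0,"dz":-4,"wx":0,"wy":0,"wz":0},{"dx":0,"dy":0,"dz":-10,"wx":0,"wy":0,"wz":0},{"dx":-1,"dy":0,"dz":-16,"wx":0,"wy":0,"wz":0},{"dx":-2,"dy":0,"dz":-22,"wx":0,"wy":0,"wz":0},{"dx":-4,"dy":-4,"dz":-28,"wx":0,"wy":0,"wz":0}]' 4.2
python3 -m crank '[{"dx":0,"dy":0,"dz":0,"wx":0,"wy":0,"wz":0},{"dx":0,"dy":0,"dz":0,"wx":0,"wy":0,"wz":0},{"dx":0,"dy":0,"dz":0,"wx":0,"wy":0,"wz":0},{"dx":0,"dy":0,"dz":0,"wx":0,"wy":0,"wz":0},{"dx":0,"dy":0,"dz":0,"wx":0,"wy":0,"wz":0},{"dx":0,"dy":0,"dz":0,"wx":0,"wy":0,"wz":0},{"dx":0,"dy":0,"dz":0,"wx":0,"wy":0,"wz":0},{"dx":0,"dy":0,"dz":0,"wx":0,"wy":0,"wz":0},{"dx":0,"dy":0,"dz":0,"wx":0,"wy":0,"wz":0},{"dx":0,"dy":0,"dz":0,"wx":0,"wy":0,"wz":0}]'
python3 - <<'E'
from h import *
im,cal=shot("wrist","w20")
for n,z in [("slide_carton",.034),("dropper_bottle",.064),("eye_loupe",.044),("blade_box",.019),("wax_cassette",.012)]:
    print(n,[(np.round(d["centre"],3).tolist(),round(d["confidence"],2)) for d in arm.mark_of("wrist",n)][:2])
    try: print(rect("wrist",n,z))
    except Exception as e: print(e)
E
```

```text
t: 57.5
eef_pos: [0.4713, 0.2034, 0.0064]
ee_rot: [-3.141, -0.0, 0.073]
force: [-0.4, 0.0, -0.0]
width: 0.0285
gripper_force: 8.0
t: 58.75
eef_pos: [0.432, 0.233, 0.2801]
ee_rot: [-3.14, -0.002, 0.071]
force: [0.7, 1.0, 0.3]
width: 0.042
gripper_force: 0.0
t: 60.0
eef_pos: [0.4323, 0.234, 0.2765]
ee_rot: [3.142, -0.0, 0.073]
force: [0.1, 0.5, 0.6]
width: 0.042
gripper_force: 0.0
slide_carton [([0.479, 0.314, 0.001], 0.63)]
(array([475.6, 312.6]), array([80.6, 35.1]), 4.0, 0.79)
dropper_bottle [([0.506, 0.398, -0.0], 0.96)]
(array([506.5, 389.8]), array([51.4, 32.2]), -86.3, 0.8)
eye_loupe [([0.436, 0.393, 0.004], 0.77)]
(array([439.6, 385.3]), array([52.6, 39.2]), -63.4, 0.58)
blade_box [([0.479, 0.124, 0.01], 0.61)]
(array([478.7, 128. ]), array([105.9,  27.7]), 4.2, 0.6)
wax_cassette [([0.471, 0.201, 0.004], 0.65)]
(array([469.6, 201.6]), array([41.9, 27.7]), 5.0, 0.89)
```

All five are within about 3 mm of their outlines (targets: carton 478/316, bottle 508/401, loupe 436/395, blade 480/127, cassette 472/204).

```bash
python3 -c "
from station import arm
print(arm.job_done())"
```

```text
the job is handed in; nothing more can be done
None
```

Both kits are made up and handed in at about 60 s: all five things measured within about 3 mm of their outline centres, upright and released, though I viewed 15 pictures, one over the limit of 14.

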